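# Stack the rinsed sampling-frame kit to dry

### The job

Stack the rinsed sampling-frame parts in the drip tray to dry: first lay two slats lengthwise along the middles of the two rubber strips, then the other two crosswise on top of them at the same 76 mm spacing (centre to centre), so that they make a square crib centred in the tray. Then pile all the L-shaped corner plates flat on the crib, studs up, each filling the same square over the middle of the tray with its edges parallel to the tray's: the lowest with its corner towards the tray's spout, the next turned half round with its corner away from the spout, and so on alternately, so that each stud goes into the empty quarter of the plate above and the pile lies level. Leave the bottle, notebook and jar alone.

Things in the scene. Friction and masses are not known exactly. Their poses are not given: they have to be found in the camera images.
- tray: Fixed low steel drip tray, 210 (its x, the long way) x 190 (its y) mm, floor 6 mm thick, rim 14 mm high. Origin at the centre of its underside, z up. On its floor two black rubber strips run lengthwise (along x), each 170 x 30 mm with the top at z = 10 mm, centred at y = +38 and y = -38 mm.
- tray_spout (a point): The tray's pouring spout, a small open steel channel sticking out at one corner of the rim: the tray's (+x, +y) corner, at x = 105, y = 95, z = 12 mm in the tray's frame.
- slat0: Wooden frame slat, a straight bar 150 (its x) x 26 (y) x 16 (z) mm, about 60 g, the four alike. Origin at the centre of its underside. It starts flat on the bench.
- slat1: Wooden frame slat, a straight bar 150 (its x) x 26 (y) x 16 (z) mm, about 60 g, the four alike. Origin at the centre of its underside. It starts flat on the bench.
- slat2: Wooden frame slat, a straight bar 150 (its x) x 26 (y) x 16 (z) mm, about 60 g, the four alike. Origin at the centre of its underside. It starts flat on the bench.
- slat3: Wooden frame slat, a straight bar 150 (its x) x 26 (y) x 16 (z) mm, about 60 g, the four alike. Origin at the centre of its underside. It starts flat on the bench.
- plate0: Grey plastic corner plate, a flat L 16 mm thick, 100 to 175 g, 4 to 6 present, the others absent (None). Its two arms, 38 mm wide, fill two sides of a 90 x 90 mm square (y = -45 to -7, x = -45 to -7), the corner at (-45, -45). Origin at the square's centre, on the underside; z up. A steel stud 20 mm across, at (-29, -29), stands 11 mm above the upper face. It starts flat on the bench, stud up.
- plate1: Grey plastic corner plate, a flat L 16 mm thick, 100 to 175 g, 4 to 6 present, the others absent (None). Its two arms, 38 mm wide, fill two sides of a 90 x 90 mm square (y = -45 to -7, x = -45 to -7), the corner at (-45, -45). Origin at the square's centre, on the underside; z up. A steel stud 20 mm across, at (-29, -29), stands 11 mm above the upper face. It starts flat on the bench, stud up.
- plate2: Grey plastic corner plate, a flat L 16 mm thick, 100 to 175 g, 4 to 6 present, the others absent (None). Its two arms, 38 mm wide, fill two sides of a 90 x 90 mm square (y = -45 to -7, x = -45 to -7), the corner at (-45, -45). Origin at the square's centre, on the underside; z up. A steel stud 20 mm across, at (-29, -29), stands 11 mm above the upper face. It starts flat on the bench, stud up.
- plate3: Grey plastic corner plate, a flat L 16 mm thick, 100 to 175 g, 4 to 6 present, the others absent (None). Its two arms, 38 mm wide, fill two sides of a 90 x 90 mm square (y = -45 to -7, x = -45 to -7), the corner at (-45, -45). Origin at the square's centre, on the underside; z up. A steel stud 20 mm across, at (-29, -29), stands 11 mm above the upper face. It starts flat on the bench, stud up.
- plate4: Grey plastic corner plate, a flat L 16 mm thick, 100 to 175 g, 4 to 6 present, the others absent (None). Its two arms, 38 mm wide, fill two sides of a 90 x 90 mm square (y = -45 to -7, x = -45 to -7), the corner at (-45, -45). Origin at the square's centre, on the underside; z up. A steel stud 20 mm across, at (-29, -29), stands 11 mm above the upper face. It starts flat on the bench, stud up.
- plate5: Grey plastic corner plate, a flat L 16 mm thick, 100 to 175 g, 4 to 6 present, the others absent (None). Its two arms, 38 mm wide, fill two sides of a 90 x 90 mm square (y = -45 to -7, x = -45 to -7), the corner at (-45, -45). Origin at the square's centre, on the underside; z up. A steel stud 20 mm across, at (-29, -29), stands 11 mm above the upper face. It starts flat on the bench, stud up.
- wash_bottle: White plastic bottle standing near the work, 64 mm across, 150 mm tall; a bystander, origin at the centre of its underside.
- notebook: Grey notebook lying beyond the tray, 105 x 150 x 19 mm; a bystander, origin at the centre of its underside.
- sample_jar: White jar with a red lid, 60 mm across, 75 mm tall; a bystander, origin at the centre of its underside.
Not all that is in view belongs to the job. What is shaped like the plate3 but red is not meant.

How it is judged:
By the outcome, as a careful person would: the job done as asked, in the order asked, and still so for the second after the job is handed in, with the robot touching nothing.
Of plate0, plate1, plate2, plate3, plate4, plate5 only 4 to 6 are there at a start; the rules pass over those that are not, and their reading is None.
At some moment in a run one of plate0, plate1, plate2, plate3, plate4, plate5 may be knocked a few centimetres aside while the robot is not near it.
Once in a run the grip may slacken for a moment while it holds something.
It also fails if it takes over 210 s, if anything falls off the work surface, if the arm or the gripper's body presses on something with over 40 N, if the wrist force passes 120 N, or if a joint passes its speed limit or range.

### The arm

A 7-joint arm with a two-finger parallel gripper is mounted at the origin on the work surface. World frame = base frame: x ahead of the robot, y to its left, z up, the work surface at z = 0. Lengths are in mm, angles in rad, forces in N, time in s.
With the tool pointing down it reaches from about 400 to 850 mm from the base axis. Payload 6.9 kg.
Tool frame: the origin (TCP) lies on the centre line of the jaws, within the pads' length; the fingertips stand 25 mm ahead of it and the grasp point (between the pads) lies 6 mm ahead of it; z points along the fingers, y is the line along which they close (so a half turn about z gives the same grasp; the last joint's range is limited). The gripper opens to 85 mm and grips with 20 to 120 N. Pads are 22 mm wide; open, the fingers measure 114 mm over their backs; the gripper's body (76 mm by 85 mm) begins 54 mm behind the grasp point. The pads swing forward as they close: fully open they stand 13 mm farther back than shut.
Start: joints at [-1.065, 0.507, -0.238, 1.5, 0.126, 1.149, -0.155], TCP at [243.864, 575.449, 216.675] pointing down, gripper open.
Joint ranges: [-3.08, 3.08], [-0.24, 2.05], [-1.43, 1.35], [0, 2.5], [-1.52, 4.66], [0.17, 1.96], [-2.89, 2.89]. Speed limits (rad/s): [2.39, 2.39, 3.14, 3.14, 3.14, 3.14, 3.14].

### API

Orientations are given as [roll, pitch, yaw] about the fixed x, y, z axes, in that order (R = Rz(yaw) Ry(pitch) Rx(roll)).
In Python, from plant import r gives the robot as it stands. The module is installed in compiled form; this text tells all that it offers.
- The arm moves only by the tool carry_out, never from a script. Its argument "plan" is a list of rows, each a list of 6 numbers: the shift along the tool's x, y, z scaled (see below), then the turn, a rotation vector about the tool's x, y, z scaled (see below). In form: [[x, y, z, ax, ay, az], ...]. A call has exactly 10 rows; each row is the pose to reach, as a shift and turn from the pose commanded when the call began, along the tool's axes at that moment; what a row does not reach only later rows make up. The controller multiplies each number of a shift by 100 mm and each number of a turn by 30 degrees. A row lasts 1/10 s, in which the tool goes at most 50 mm and 8.59 degrees, less where a joint would pass 70% of its speed; a pose out of reach is approached as far as the arm can. A call with a number of a shift or a turn outside -1 to 1 is refused whole. A call with a gripper value outside its range is refused whole. "hand" is the opening, from -1 (shut) to 1 (fully open), set as the call begins (left out, the last holds). The fingers move at their own pace and stop on an object; "force" is the grip in N (left out, the last holds). Time passes only in rows, so rows that repeat a pose let the fingers close, or fill a call up. It gives the time, the measured TCP pose, the force, the opening and the grip force at its end, in the units of the state.
- r.sense(): the state, without advancing time (a new reading comes with each control period).
- r.snapshot(name): name is "scene" or "top" or "wrist"; returns the picture (420x560x3 uint8, red, green, blue); there is no depth.
- r.camera_info(name): a dict with "fx", "fy", "cx", "cy" (pixels), "world_to_cam" (4x4, takes a point from world to camera coordinates); the wrist camera has in their place "tool_from_camera" (4x4, takes a point from camera to tool coordinates, whose origin is the TCP and whose axes are the flange's). Camera axes: x right, y down, z forward; pixel columns grow to the right and rows downward; lengths in mm; the calibration is good to about 2 mm. A picture is of the moment at which its call begins: read the wrist's pose just before it. camera_info takes no time and is no camera call.
- r.close_job(): hands the job in; it is judged then, once.
Trained networks look in the newest picture that a camera, given by its name, has taken for a name from the list of things; names that differ only in an ending like _2 or _b are one class to them, and where a whole thing is asked for, a point or a joint stands for the part that bears it (a point fixed in the world has none). Each returns a list of dicts, best first, with "confidence" (0 to 1); they miss things now and then, are a little off and sometimes report something else, mostly with a low value. They report only what shows in the picture. A call takes as long as a camera call. They do not tell look-alikes from the thing itself.
- r.look_for(camera, name): "rect" ([left, top, width, height] in pixels, round what is visible of it).
- r.pinpoint(camera, name): "centre" ([column, row] in pixels: a listed point, or the origin of a listed thing).
The state is a dict: "time": time; "qpos": joint angles; "qd": joint speeds; "joint_efforts": joint torques, N m; "eef_pos": TCP position; "tcp_rot": TCP orientation; "contact_force": force on the tool from outside, world axes, zero at the start; "ft_torque": the same for the moment, N m; "opening": finger opening in mm; "gripper_force": force on a finger pad.
Only numpy, scipy, OpenCV 4.12 (cv2) and the standard library are available. Lean on these libraries where they do the work, as an engineer would, in place of code of your own. Each camera call takes 0.05 s, during which the arm holds its last target. There are 200 camera calls.

## Working session

There is one attempt and no reset: what is moved stays moved. The work goes in short steps, Python scripts to look and compute and a tool call to move; the robot and the scene stay as the last step left them, time stands still between calls to the robot, and variables do not carry over. Pictures are saved under pics/ and viewed, at most 14 in all, crops included, and the job is handed in when it is done.

Besides the shell and the picture viewer there is one more tool, called after "Emit:" as name(argument=value, ...) on one line, values as JSON. carry_out: Moves the arm, as the interface text tells. Its arguments: {"type":"object","properties":{"plan":{"type":"array","items":{"type":"array","items":{"type":"number","minimum":-1,"maximum":1}}},"hand":{"type":"number"},"force":{"type":"number"}},"required":["plan"]}

```bash
mkdir -p pics; python3 - <<'E'
from plant import r
import cv2,numpy as np
np.set_printoptions(precision=3,suppress=True)
print(r.sense())
for c in ("top","scene"):
    im=r.snapshot(c); cv2.imwrite(f"pics/{c}0.png",im[:,:,::-1])
    i=r.camera_info(c); print(c,{k:np.array(v) for k,v in i.items()})
    for n in ("tray","tray_spout","slat0","plate0","wash_bottle","notebook","sample_jar"):
        print(n,[(np.round(d["centre"]),round(d["confidence"],2)) for d in r.pinpoint(c,n)] )
print(r.camera_info("wrist"))
E
```

```text
{'time': 0.0, 'qpos': array([-1.064,  0.508, -0.238,  1.501,  0.126,  1.149, -0.155]), 'qd': array([-0.   ,  0.001, -0.001, -0.001,  0.001, -0.001,  0.   ]), 'joint_efforts': array([ -0.   , -62.06 ,  -2.187, -24.967,   0.013,   0.012,  -0.   ]), 'eef_pos': array([243.717, 574.926, 215.833]), 'tcp_rot': array([-3.14 ,  0.   ,  2.741]), 'contact_force': array([-0.269, -0.198,  0.883]), 'ft_torque': array([-0.031, -0.03 , -0.032]), 'gripper_force': 0.0, 'opening': 85.25005288975454}
top {'fx': array(511.34), 'fy': array(511.34), 'cx': array(285.163), 'cy': array(207.524), 'world_to_cam': array([[  -0.027,   -1.   ,   -0.004,  -60.732],
       [  -0.993,    0.027,   -0.118,  568.14 ],
       [   0.118,    0.001,   -0.993, 1528.503],
       [   0.   ,    0.   ,    0.   ,    1.   ]])}
tray [(array([263., 219.]), 0.79)]
tray_spout [(array([243., 175.]), 0.58)]
slat0 [(array([185., 187.]), 0.92), (array([133., 209.]), 0.85), (array([396., 248.]), 0.64), (array([179., 229.]), 0.58)]
plate0 [(array([380., 145.]), 0.96), (array([341., 226.]), 0.9), (array([448., 217.]), 0.89), (array([347., 27
[... 716 characters left out ...]
ay([230., 186.]), 0.95), (array([132., 166.]), 0.87), (array([214., 224.]), 0.86), (array([174., 196.]), 0.82), (array([241., 153.]), 0.82), (array([158., 246.]), 0.62)]
wash_bottle [(array([212., 265.]), 0.68), (array([230., 186.]), 0.18)]
notebook [(array([285., 298.]), 0.72), (array([216., 266.]), 0.27)]
sample_jar [(array([357., 306.]), 0.73), (array([244., 154.]), 0.35)]
{'fx': 367.53641580115215, 'fy': 367.53641580115215, 'cx': 284.63390999869017, 'cy': 212.0735746458005, 'tool_from_camera': array([[  -0.   ,   -0.966,   -0.259,   65.036],
       [   1.   ,    0.   ,   -0.001,   -1.098],
       [   0.001,   -0.259,    0.966, -157.513],
       [   0.   ,    0.   ,    0.   ,    1.   ]])}
```

```bash
python3 -c "
import cv2
a=cv2.imread('pics/top0.png')[90:330,80:500];cv2.imwrite('pics/top0c.png',cv2.resize(a,None,fx=1.9,fy=1.9,interpolation=cv2.INTER_CUBIC))"
```

```text
(no output)
```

View pics/top0c.png

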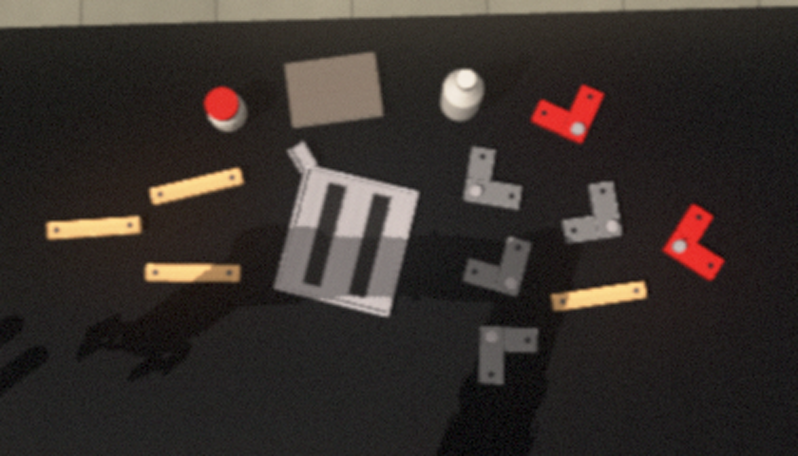

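View pics/scene0.png

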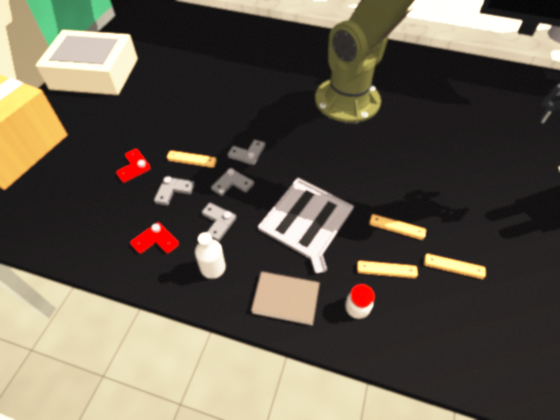

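The top view shows:
- **Tray:** about (263,219). Its spout is at upper left (243,175).
- **Slats:** wooden, at (185,187), (133,209), (179,229) and (396,248).
- **Grey L-plates:** four, at about (341,183), (397,203), (347,228) and (347,274).
- **Red look-alikes:** at about (383,148) and (445,217). The plates are described as grey, so these are not meant.

Next I'll write one silhouette-fit helper.

```bash
cat > h.py <<'E'
from plant import r
import cv2, numpy as np
from scipy.optimize import minimize
from scipy.spatial.transform import Rotation as Rn
np.set_printoptions(precision=3,suppress=True)
def box(x0,x1,y0,y1,z0,z1): return np.array([[x,y,z] for x in(x0,x1) for y in(y0,y1) for z in(z0,z1)],float)
a=np.linspace(0,2*np.pi,16,endpoint=False)
stud=np.array([[-29+10*np.cos(t),-29+10*np.sin(t),z] for t in a for z in(16,27)])
M={"slat":[box(-75,75,-13,13,0,16)],
   "plate":[box(-45,45,-45,-7,0,16),box(-45,-7,-45,45,0,16),stud],
   "tray":[box(-105,105,-95,95,0,14)]}
def cam(name):
    i=r.camera_info(name); K=np.array([[i["fx"],0,i["cx"]],[0,i["fy"],i["cy"]],[0,0,1]])
    if name!="wrist": return K,np.array(i["world_to_cam"])
    s=r.sense(); T=np.eye(4); T[:3,:3]=Rn.from_euler("xyz",s["tcp_rot"]).as_matrix(); T[:3,3]=s["eef_pos"]
    return K,np.linalg.inv(T@np.array(i["tool_from_camera"]))
def shot(name,save=None):
    c=cam(name); im=r.snapshot(name)
    if save: cv2.imwrite(f"pics/{save}.png",im[:,:,::-1])
    return im,c
def proj(c,P):
    K,W=c; q=(np.atleast_2d(P)@W[:3,:3].T+W[:3,3])@K.T; return q[:,:2]/q[:,2:]
def back(c,uv,z):
    K,W=c; d=W[:3,:3].T@np.linalg.inv(K)@np.array([*uv,1.]); o=-W[:3,:3].T@W[:3,3]
    return o+d*(z-o[2])/d[2]
def mask(im,kind,vmin=45):
    h=cv2.cvtColor(cv2.GaussianBlur(im,(3,3),0),cv2.COLOR_RGB2HSV)
    if kind=="slat": m=(h[...,0]>6)&(h[...,0]<32)&(h[...,1]>75)&(h[...,2]>60)
    else: m=(h[...,1]<70)&(h[...,2]>vmin)
    return m.astype(np.uint8)
def comp(m,uv):
    n,l,s,_=cv2.connectedComponentsWithStats(m); best=None
    for k in range(1,n):
        if s[k,4]<60: continue
        p=np.argwhere(l==k)[:,::-1]; d=np.linalg.norm(p-np.array(uv),axis=1).min()
        if best is None or d<best[0]: best=(d,k)
    o=(l==best[1]).astype(np.uint8)
    cs,_=cv2.findContours(o,cv2.RETR_EXTERNAL,cv2.CHAIN_APPROX_NONE)
    return cv2.drawContours(o*0,cs,-1,1,-1)
def render(c,kind,p,z,shape,S=4):
    o=np.zeros((shape[0]*2,shape[1]*2),np.uint8); R=Rn.from_euler("z",p[2]).as_matrix()
    for b in M[kind]:
        q=(proj(c,b@R.T+[p[0],p[1],z])+.5)*2-.5
        cv2.fillConvexPoly(o,cv2.convexHull(np.round(q*16).astype(np.int32)),1,shift=4)
    return o
def fit(im,c,kind,uv,z=0,yaws=None,m=None,vmin=45):
    if m is None: m=comp(mask(im,kind,vmin),uv)
    ys,xs=np.nonzero(m); ctr=back(c,(xs.mean(),ys.mean()),z+8)
    m2=cv2.resize(m,None,fx=2,fy=2,interpolation=cv2.INTER_NEAREST)
    def f(p):
        o=render(c,kind,p,z,m.shape); return 1-(o&m2).sum()/max(1,(o|m2).sum())
    best=None
    for y in (np.arange(8)*np.pi/4 if yaws is None else yaws):
        cen=ctr[:2]
        if kind=="plate": cen=cen+9.5*np.array([np.cos(y)-np.sin(y),np.sin(y)+np.cos(y)])
        s=minimize(f,[*cen,y],method="Nelder-Mead",options=dict(initial_simplex=np.array([[*cen,y]]*4)+np.array([[0,0,0],[10,0,0],[0,10,0],[0,0,.3]]),xatol=.02,fatol=1e-4,maxiter=150))
        if best is None or s.fun<best.fun: best=s
    p=best.x; p[2]=(p[2]+np.pi)%(2*np.pi)-np.pi
    return p,1-best.fun
def go(x,y,z,yaw,start=None):
    """print relative moves (tool axes, call units); yaw is the tool yaw in degrees (mod 180)"""
    s=r.sense(); p=np.array(s["eef_pos"]) if start is None else np.array(start[:3]); w=np.degrees(s["tcp_rot"][2]) if start is None else start[3]
    d=(yaw-w+90)%180-90
    n=1
    while True:
        ok=True; out=[]; q=p.copy(); ww=w
        for k in range(n):
            t=np.radians(ww); D=(np.array([x,y,z])-p)/n
            u=np.array([D[0]*np.cos(t)+D[1]*np.sin(t),D[0]*np.sin(t)-D[1]*np.cos(t),-D[2]])/100
            out.append([*u,0,0,-d/n/30]); ww+=d/n
        if np.abs(out).max()<=1: break
        n+=1
    print("from",p,round(w,1),"to",x,y,z,round(w+d,1)); 
    for o in out: print("  ",np.round(o,3).tolist())
    return (x,y,z,w+d)
E
python3 - <<'E'
from h import *
im,c=shot("top")
print("tray",fit(im,c,"tray",(263,219),yaws=[-.25]))
for uv in [(185,187),(133,209),(179,229),(396,248)]: print("slat",uv,fit(im,c,"slat",uv,yaws=[1.4,1.8,1.57]))
for uv in [(335,190),(397,203),(350,228),(340,274)]: print("plate",uv,fit(im,c,"plate",uv))
for uv in [(243,175)]: print("spout",back(c,uv,12))
s=r.sense(); print(s["eef_pos"],s["tcp_rot"])
E
```

```text
tray (array([544.218,  -5.565,  -0.288]), np.float64(0.882689110556941))
slat (185, 187) (array([641.876, 241.326,   1.786]), np.float64(0.7867528271405493))
slat (133, 209) (array([576.673, 409.028,   1.654]), np.float64(0.7758968158000806))
slat (179, 229) (array([498.017, 251.168,   1.545]), np.float64(0.8224137931034483))
slat (396, 248) (array([ 442.194, -409.515,    1.663]), np.float64(0.7637271214642263))
plate (335, 190) (array([ 639.865, -250.305,   -1.747]), np.float64(0.8347443278022351))
plate (397, 203) (array([ 581.115, -402.138,    0.112]), np.float64(0.850016739203214))
plate (350, 228) (array([ 502.81 , -247.154,   -0.314]), np.float64(0.9396909159442141))
plate (340, 274) (array([ 352.093, -258.709,    3.092]), np.float64(0.9277064220183486))
spout [674.635  52.832  12.   ]
[243.891 575.44  216.672] [-3.142  0.     2.741]
```

```bash
python3 - <<'E'
from h import *
go(560,125,245,90)
E
```

```text
from [243.891 575.44  216.672] 157.0 to 560 125 245 90.0
   [-0.778, -0.486, -0.047, 0.0, 0.0, 0.372]
   [-0.857, -0.326, -0.047, 0.0, 0.0, 0.372]
   [-0.904, -0.153, -0.047, 0.0, 0.0, 0.372]
   [-0.917, 0.025, -0.047, 0.0, 0.0, 0.372]
   [-0.895, 0.202, -0.047, 0.0, 0.0, 0.372]
   [-0.839, 0.371, -0.047, 0.0, 0.0, 0.372]
```

Emit:
carry_out(plan=[[-0.2,-0.12,0,0,0,0.09],[-0.4,-0.24,0,0,0,0.18],[-0.6,-0.36,0,0,0,0.27],[-0.78,-0.49,-0.05,0,0,0.37],[-0.78,-0.49,-0.05,0,0,0.37],[-0.78,-0.49,-0.05,0,0,0.37],[-0.78,-0.49,-0.05,0,0,0.37],[-0.78,-0.49,-0.05,0,0,0.37],[-0.78,-0.49,-0.05,0,0,0.37],[-0.78,-0.49,-0.05,0,0,0.37]], hand=0.4, force=60)

```text
time: 1.85
eef_pos: [296.2, 500.2, 221.5]
tcp_rot: [-3.141, -0.0, 2.548]
contact_force: [0.4, -0.2, -0.3]
opening: 59.6
gripper_force: 0.0
```

Emit:
carry_out(plan=[[-0.2,-0.08,0,0,0,0.09],[-0.4,-0.16,0,0,0,0.18],[-0.6,-0.24,0,0,0,0.27],[-0.86,-0.33,-0.05,0,0,0.37],[-0.86,-0.33,-0.05,0,0,0.37],[-0.86,-0.33,-0.05,0,0,0.37],[-0.86,-0.33,-0.05,0,0,0.37],[-0.86,-0.33,-0.05,0,0,0.37],[-0.86,-0.33,-0.05,0,0,0.37],[-0.86,-0.33,-0.05,0,0,0.37]])

```text
time: 2.85
eef_pos: [348.9, 424.7, 226.5]
tcp_rot: [-3.141, -0.0, 2.354]
contact_force: [-0.1, 0.6, -0.4]
opening: 59.3
gripper_force: 0.0
```

Emit:
carry_out(plan=[[-0.2,-0.04,0,0,0,0.09],[-0.4,-0.08,0,0,0,0.18],[-0.6,-0.12,0,0,0,0.27],[-0.9,-0.15,-0.05,0,0,0.37],[-0.9,-0.15,-0.05,0,0,0.37],[-0.9,-0.15,-0.05,0,0,0.37],[-0.9,-0.15,-0.05,0,0,0.37],[-0.9,-0.15,-0.05,0,0,0.37],[-0.9,-0.15,-0.05,0,0,0.37],[-0.9,-0.15,-0.05,0,0,0.37]])

```text
time: 3.85
eef_pos: [401.8, 350.3, 231.6]
tcp_rot: [-3.141, -0.0, 2.16]
contact_force: [-0.1, -0.3, 1.0]
opening: 59.7
gripper_force: 0.0
```

Emit:
carry_out(plan=[[-0.2,0,0,0,0,0.09],[-0.4,0,0,0,0,0.18],[-0.6,0.02,0,0,0,0.27],[-0.92,0.03,-0.05,0,0,0.37],[-0.92,0.03,-0.05,0,0,0.37],[-0.92,0.03,-0.05,0,0,0.37],[-0.92,0.03,-0.05,0,0,0.37],[-0.92,0.03,-0.05,0,0,0.37],[-0.92,0.03,-0.05,0,0,0.37],[-0.92,0.03,-0.05,0,0,0.37]])

```text
time: 4.85
eef_pos: [455.4, 275.5, 236.6]
tcp_rot: [-3.141, -0.0, 1.967]
contact_force: [-0.7, 0.5, -0.1]
opening: 60.1
gripper_force: 0.0
```

Emit:
carry_out(plan=[[-0.2,0.04,0,0,0,0.09],[-0.4,0.08,0,0,0,0.18],[-0.6,0.14,0,0,0,0.27],[-0.9,0.2,-0.05,0,0,0.37],[-0.9,0.2,-0.05,0,0,0.37],[-0.9,0.2,-0.05,0,0,0.37],[-0.9,0.2,-0.05,0,0,0.37],[-0.9,0.2,-0.05,0,0,0.37],[-0.9,0.2,-0.05,0,0,0.37],[-0.9,0.2,-0.05,0,0,0.37]])

```text
time: 5.85
eef_pos: [508.6, 200.2, 241.7]
tcp_rot: [-3.141, -0.0, 1.773]
contact_force: [-0.0, -0.1, 0.7]
opening: 59.6
gripper_force: 0.0
```

Emit:
carry_out(plan=[[-0.2,0.08,0,0,0,0.09],[-0.4,0.16,0,0,0,0.18],[-0.6,0.26,0,0,0,0.27],[-0.84,0.37,-0.05,0,0,0.37],[-0.84,0.37,-0.05,0,0,0.37],[-0.84,0.37,-0.05,0,0,0.37],[-0.84,0.37,-0.05,0,0,0.37],[-0.84,0.37,-0.05,0,0,0.37],[-0.84,0.37,-0.05,0,0,0.37],[-0.84,0.37,-0.05,0,0,0.37]])

```text
time: 6.85
eef_pos: [561.7, 125.4, 246.7]
tcp_rot: [-3.142, -0.0, 1.579]
contact_force: [0.1, 0.1, 0.5]
opening: 59.5
gripper_force: 0.0
```

```bash
python3 - <<'E'
from h import *
im,c=shot("wrist","w1")
s=r.sense(); print(s["time"],s["eef_pos"],s["tcp_rot"],s["qpos"],s["opening"])
for P in [(498,251,16),(642,241,16),(544,-6,10)]: print(P,proj(c,P))
for P in [(498,251,16),(642,241,16)]:
  try: print(fit(im,c,"slat",proj(c,P)[0],yaws=[1.55,1.75]))
  except Exception as e: print(e)
E
```

```text
6.9 [561.727 125.268 246.726] [ 3.142 -0.     1.579] [-0.366  0.406  0.158  1.589 -0.068  1.152 -0.185] 59.46984647746256
(498, 251, 16) [[220.641  47.512]]
(642, 241, 16) [[367.375  59.837]]
(544, -6, 10) [[268.75  285.599]]
(array([498.269, 242.956,   1.525]), np.float64(0.1859347786919705))
(array([642.146, 239.283,   1.79 ]), np.float64(0.2016138007790762))
```

View pics/w1.png

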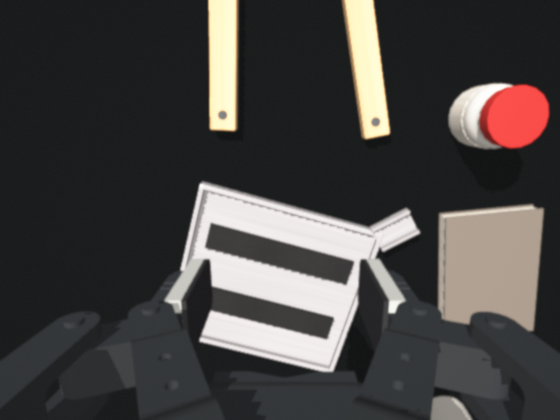

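The picture shows the tray with its upper strip clear, from (206,226) to (354,284). The lower strip is partly behind a finger. The spout is at (395,230) and two slats run out of the top of the view. The wood looks pale here, so I'll relax the colour mask and fit the tray from the strip.

```bash
sed -i 's/(h\[...,1\]>75)&(h\[...,2\]>60)/(h[...,1]>45)\&(h[...,2]>60)/' h.py
cat >> h.py <<'E'
M["strip"]=[box(-85,85,-15,15,0,0.01)]
def strip(im,c,uv,yaw,thr=110):
    g=cv2.cvtColor(im,cv2.COLOR_RGB2GRAY); m=comp((g<thr).astype(np.uint8),uv)
    return fit(im,c,"strip",uv,10,[yaw],m),m.sum()
E
python3 - <<'E'
from h import *
im=cv2.imread("pics/w1.png")[:,:,::-1]; im=np.ascontiguousarray(im); c=cam("wrist")
for t in (80,110,140):
    (p,q),n=strip(im,c,(280,255),-.25,t); y=p[2]
    print(t,p,q,n,"tray",p[:2]-38*np.array([-np.sin(y),np.cos(y)]))
h=cv2.cvtColor(im,cv2.COLOR_RGB2HSV); print(h[60,225],h[90,365])
# slats: near ends and direction from mask
for uv in [(222,100),(370,100)]:
    m=comp(mask(im,"slat"),uv); cs,_=cv2.findContours(m,0,1); print(uv,m.sum(),cv2.boxPoints(cv2.minAreaRect(cs[0])).round().tolist())
    M["slat"]=M["slat"]; print(fit(im,c,"slat",uv,yaws=[1.55,1.75],m=m))
print(np.degrees(-.25))
E
```

```text
80 [557.424  33.189  -0.284] 0.885696945174995 3284 tray [546.785  -3.291]
110 [557.423  33.015  -0.272] 0.9446771142934343 3498 tray [547.222  -3.59 ]
140 [556.93   33.211  -0.267] 0.9735647530040054 3686 tray [546.912  -3.444]
[ 27  42 255] [ 27  48 255]
(222, 100) 3076 [[207.0, 0.0], [238.0, 0.0], [238.0, 131.0], [207.0, 131.0]]
(array([499.001, 246.033,   1.525]), np.float64(0.6966966966966966))
(370, 100) 4509 [[341.0, 0.0], [373.0, -5.0], [394.0, 136.0], [361.0, 140.0]]
(array([642.1  , 239.292,   1.788]), np.float64(0.9335805612442575))
-14.32394487827058
```

```bash
sed -i 's/(h\[...,1\]>45)/(h[...,1]>30)/' h.py; python3 - <<'E'
from h import *
go(498.5,249,110,88)
E
```

```text
from [561.727 125.268 246.726] 90.5 to 498.5 249 110 88.0
   [0.621, -0.311, 0.684, 0.0, 0.0, 0.041]
   [0.614, -0.324, 0.684, 0.0, 0.0, 0.041]
```

Emit:
carry_out(plan=[[0.15,-0.08,0.17,0,0,0.02],[0.3,-0.16,0.34,0,0,0.04],[0.45,-0.24,0.5,0,0,0.04],[0.62,-0.31,0.68,0,0,0.04],[0.77,-0.39,0.8,0,0,0.06],[0.92,-0.47,0.9,0,0,0.08],[1,-0.55,1,0,0,0.08],[1,-0.63,1,0,0,0.08],[1,-0.63,1,0,0,0.08],[1,-0.63,1,0,0,0.08]], hand=0.3)

```text
time: 7.9
eef_pos: [498.7, 223.6, 147.4]
tcp_rot: [3.14, -0.0, 1.536]
contact_force: [0.8, 0.0, -0.1]
opening: 55.5
gripper_force: 0.0
```

Emit:
carry_out(plan=[[0.1,0,0.1,0,0,0],[0.24,0,0.2,0,0,0],[0.24,0,0.3,0,0,0],[0.24,0,0.37,0,0,0],[0.24,0,0.37,0,0,0],[0.24,0,0.37,0,0,0],[0.24,0,0.37,0,0,0],[0.24,0,0.37,0,0,0],[0.24,0,0.37,0,0,0],[0.24,0,0.37,0,0,0]])

```text
time: 8.9
eef_pos: [499.0, 248.4, 109.9]
tcp_rot: [3.141, -0.0, 1.536]
contact_force: [-0.5, 0.0, 0.2]
opening: 55.4
gripper_force: 0.0
```

```bash
python3 - <<'E'
from h import *
im,c=shot("wrist","w2")
uv=proj(c,(498.5,249,16))[0]; m=comp(mask(im,"slat"),uv); print(uv,m.sum(),fit(im,c,"slat",uv,yaws=[1.5,1.56],m=m))
ys,xs=np.nonzero(m); print(xs.min(),xs.max(),ys.min(),ys.max()); s=r.sense(); print(s["eef_pos"],s["tcp_rot"],s["opening"])
E
```

```text
[283.85  206.602] 8412 (array([499.312, 248.474,   1.543]), np.float64(0.9263154767210388))
264 306 96 305
[499.059 248.389 109.892] [ 3.141 -0.     1.536] 55.661623434709185
```

View pics/w2.png

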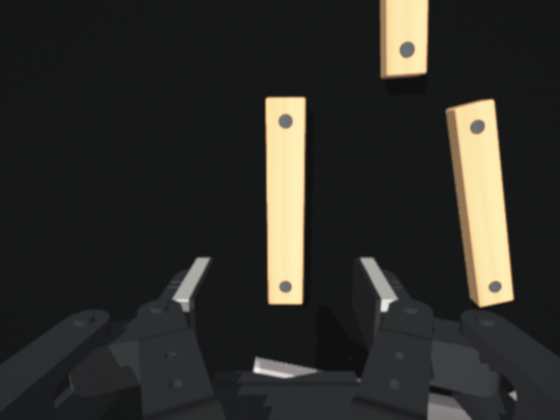

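The slat at (285,200) lies straight between the fingers and fits the model. I'll descend, grip and carry it to the +y strip.

```bash
cat >> h.py <<'E'
T=(547.,-3.5,-15.3)
def tw(x,y):
    t=np.radians(T[2]); return T[0]+x*np.cos(t)-y*np.sin(t),T[1]+x*np.sin(t)+y*np.cos(t)
E
python3 - <<'E'
from h import *
print(tw(0,38),tw(0,-38),tw(38,0),tw(-38,0))
a=(499,248.5,110,88.2); a=go(*tw(0,38),90,T[2],a)
E
```

```text
(np.float64(557.0271758986842), np.float64(33.15318190139633)) (np.float64(536.9728241013158), np.float64(-40.15318190139633)) (np.float64(583.6531819013964), np.float64(-13.52717589868417)) (np.float64(510.34681809860365), np.float64(6.52717589868417))
from [499.  248.5 110. ] 88.2 to 557.0271758986842 33.15318190139633 90 164.7
   [-0.711, 0.216, 0.067, 0.0, 0.0, -0.85]
   [-0.735, -0.111, 0.067, 0.0, 0.0, -0.85]
   [-0.615, -0.417, 0.067, 0.0, 0.0, -0.85]
```

Emit:
carry_out(plan=[[0,0,0.2,0,0,0],[0,0,0.4,0,0,0],[0,0,0.6,0,0,0],[0,0,0.7,0,0,0],[0,0,0.76,0,0,0],[0,0,0.82,0,0,0],[0,0,0.82,0,0,0],[0,0,0.82,0,0,0],[0,0,0.82,0,0,0],[0,0,0.82,0,0,0]])

```text
time: 9.95
eef_pos: [499.3, 248.5, 28.2]
tcp_rot: [3.141, -0.0, 1.537]
contact_force: [-0.1, -0.4, -0.8]
opening: 55.5
gripper_force: 0.0
```

Emit:
carry_out(plan=[[0,0,0,0,0,0],[0,0,0,0,0,0],[0,0,0,0,0,0],[0,0,0,0,0,0],[0,0,0,0,0,0],[0,0,0,0,0,0],[0,0,0,0,0,0],[0,0,0,0,0,0],[0,0,0,0,0,0],[0,0,0,0,0,0]], hand=-1, force=60)

```text
time: 10.95
eef_pos: [498.9, 248.4, 27.7]
tcp_rot: [3.142, -0.0, 1.536]
contact_force: [-0.2, 0.7, -0.9]
opening: 0.2
gripper_force: 0.0
```

Emit:
carry_out(plan=[[0,0,-0.06,0,0,0],[0,0,-0.12,0,0,0],[0,0,-0.2,0,0,0],[0,0,-0.3,0,0,0],[0,0,-0.4,0,0,0],[0,0,-0.5,0,0,0],[0,0,-0.6,0,0,0],[0,0,-0.7,0,0,0],[0,0,-0.78,0,0,0],[0,0,-0.82,0,0,0]])

```text
time: 11.95
eef_pos: [499.2, 248.5, 110.7]
tcp_rot: [3.141, -0.001, 1.537]
contact_force: [-0.5, -0.1, -0.4]
opening: -0.2
gripper_force: 0.0
```

Missed: the fingers closed to 0. Looking before going on.

```bash
python3 - <<'E'
from h import *
im,c=shot("wrist","w3"); im2,_=shot("scene")
K,W=c
print("tip px (TCP+25,TCP+6):",proj(c,[[499.2,248.5,110.7-25],[499.2,248.5,110.7-6]]))
o=np.zeros((420,1000,3),np.uint8); o[:,:560]=im[:,:,::-1]; o=o[:,:560]
b=cv2.resize(im2[180:330,290:500],None,fx=1.14,fy=1.14)[:,:,::-1]
o=np.vstack([o,np.zeros((175,560,3),np.uint8)]); o[420:420+b.shape[0],:b.shape[1]]=b
cv2.imwrite("pics/w3c.png",o)
uv=(285,200); print(fit(im,c,"slat",uv,yaws=[1.5,1.56]))
E
```

```text
tip px (TCP+25,TCP+6): [[284.572 240.005]
 [284.596 253.318]]
(array([500.024, 248.803,   1.549]), np.float64(0.7507270333976184))
```

View pics/w3c.png

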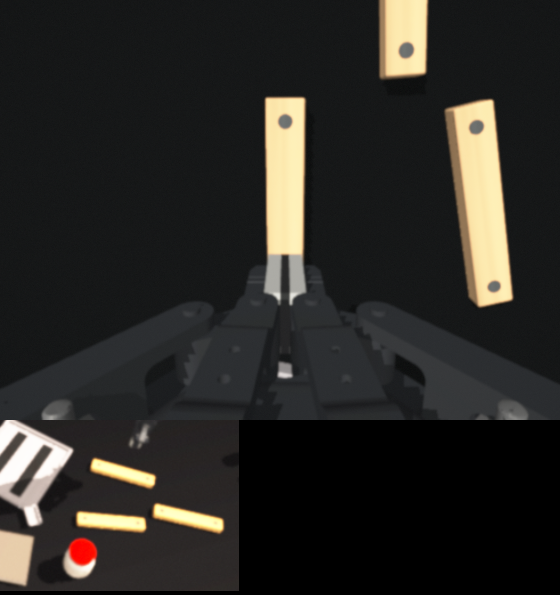

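The slat hasn't moved. In the picture the closed pad tips sit at row 254, nearer the camera than the stated 25 mm ahead would put them at about row 222. So the tips are really about 20–30 mm further back, and the fingers closed above the slat. I'll open and feel downwards carefully.

Emit:
carry_out(plan=[[0,0,0.2,0,0,0],[0,0,0.4,0,0,0],[0,0,0.6,0,0,0],[0,0,0.7,0,0,0],[0,0,0.76,0,0,0],[0,0,0.82,0,0,0],[0,0,0.84,0,0,0],[0,0,0.86,0,0,0],[0,0,0.88,0,0,0],[0,0,0.9,0,0,0]], hand=0.2)

```text
time: 13.05
eef_pos: [499.2, 248.5, 19.9]
tcp_rot: [3.141, -0.0, 1.537]
contact_force: [0.3, 0.5, -0.1]
opening: 51.3
gripper_force: 0.0
```

```bash
python3 - <<'E'
from h import *
im,c=shot("wrist","w4"); s=r.sense(); print(s["eef_pos"],s["contact_force"],s["opening"])
E
```

```text
[498.983 248.396  19.589] [0.507 0.509 1.087] 51.1346843116741
```

View pics/w4.png

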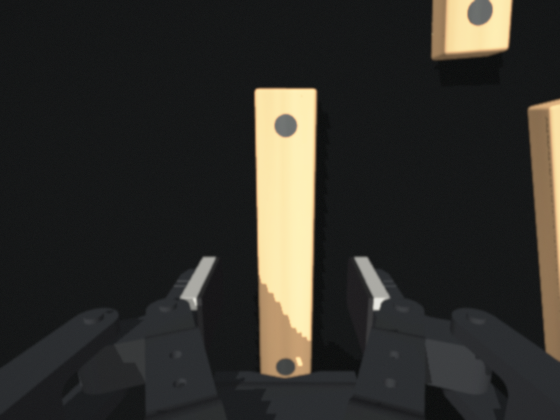

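Emit:
carry_out(plan=[[0,0,0.02,0,0,0],[0,0,0.04,0,0,0],[0,0,0.06,0,0,0],[0,0,0.08,0,0,0],[0,0,0.1,0,0,0],[0,0,0.12,0,0,0],[0,0,0.14,0,0,0],[0,0,0.16,0,0,0],[0,0,0.18,0,0,0],[0,0,0.18,0,0,0]])

```text
time: 14.1
eef_pos: [498.8, 248.3, 1.4]
tcp_rot: [-3.141, 0.0, 1.536]
contact_force: [0.1, 0.7, -0.5]
opening: 51.1
gripper_force: 0.0
```

```bash
python3 - <<'E'
from h import *
s=r.sense(); print(s["eef_pos"],s["contact_force"],s["ft_torque"],s["qpos"])
im,c=shot("wrist","w5"); print(fit(im,c,"slat",(285,200),yaws=[1.53]))
im,c=shot("scene","s5"); cv2.imwrite("pics/s5c.png",cv2.resize(im[150:330,290:500,::-1],None,fx=3,fy=3,interpolation=cv2.INTER_CUBIC))
E
```

```text
[498.757 248.279   1.368] [ 0.07   0.701 -0.531] [ 0.039  0.032 -0.011] [-0.57   0.666  0.099  1.925 -0.116  0.557 -0.427]
(array([499.524, 248.357,   1.538]), np.float64(0.8684289162165268))
```

View pics/s5c.png

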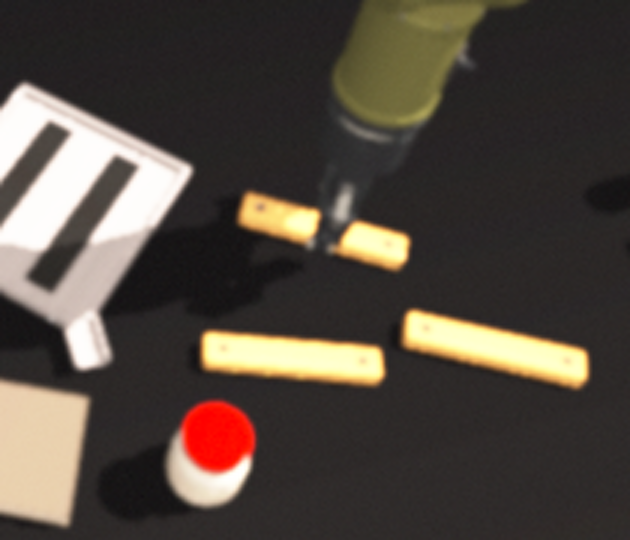

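The fingers straddle the slat with no contact, even with the TCP reading at 1 mm. I'll keep feeling down for the bench.

Emit:
carry_out(plan=[[0,0,0.01,0,0,0],[0,0,0.02,0,0,0],[0,0,0.03,0,0,0],[0,0,0.04,0,0,0],[0,0,0.05,0,0,0],[0,0,0.06,0,0,0],[0,0,0.07,0,0,0],[0,0,0.08,0,0,0],[0,0,0.08,0,0,0],[0,0,0.08,0,0,0]])

```text
time: 15.2
eef_pos: [499.0, 248.4, -6.3]
tcp_rot: [-3.142, 0.0, 1.536]
contact_force: [-0.2, -0.4, 0.4]
opening: 51.1
gripper_force: 0.0
```

```bash
python3 - <<'E'
from h import *
s=r.sense(); print(s["eef_pos"],s["contact_force"])
im,c=shot("wrist","w6"); cv2.imwrite("pics/w6c.png",cv2.resize(im[180:420,130:440,::-1],None,fx=2,fy=2))
E
```

```text
[498.955 248.378  -6.339] [-0.22  -0.354  0.419]
```

View pics/w6c.png

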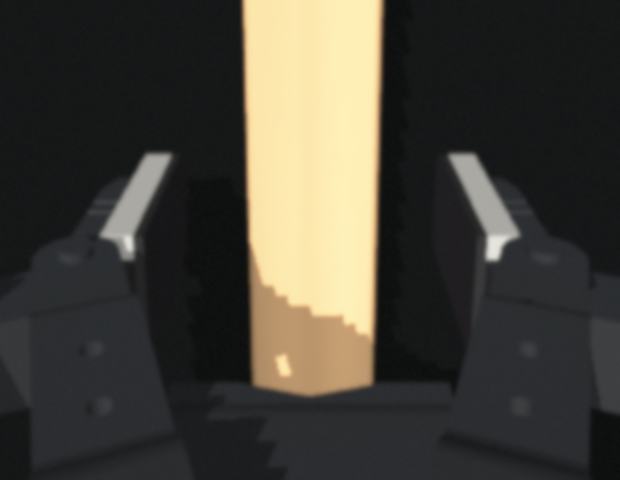

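Emit:
carry_out(plan=[[0,0,0.01,0,0,0],[0,0,0.02,0,0,0],[0,0,0.03,0,0,0],[0,0,0.04,0,0,0],[0,0,0.05,0,0,0],[0,0,0.06,0,0,0],[0,0,0.07,0,0,0],[0,0,0.08,0,0,0],[0,0,0.08,0,0,0],[0,0,0.08,0,0,0]])

```text
time: 16.25
eef_pos: [498.9, 248.4, -14.3]
tcp_rot: [-3.142, 0.0, 1.536]
contact_force: [1.0, -0.5, 0.6]
opening: 51.1
gripper_force: 0.0
```

Emit:
carry_out(plan=[[0,0,0.01,0,0,0],[0,0,0.01,0,0,0],[0,0,0.02,0,0,0],[0,0,0.02,0,0,0],[0,0,0.03,0,0,0],[0,0,0.03,0,0,0],[0,0,0.03,0,0,0],[0,0,0.03,0,0,0],[0,0,0.03,0,0,0],[0,0,0.03,0,0,0]])

```text
time: 17.25
eef_pos: [498.9, 248.4, -17.3]
tcp_rot: [-3.142, -0.0, 1.536]
contact_force: [-0.2, -0.3, -0.2]
opening: 51.6
gripper_force: 0.0
```

Emit:
carry_out(plan=[[0,0,0,0,0,0],[0,0,0,0,0,0],[0,0,0,0,0,0],[0,0,0,0,0,0],[0,0,0,0,0,0],[0,0,0,0,0,0],[0,0,0,0,0,0],[0,0,0,0,0,0],[0,0,0,0,0,0],[0,0,0,0,0,0]], hand=-1)

```text
time: 18.25
eef_pos: [501.6, 249.3, -14.5]
tcp_rot: [3.136, -0.003, 1.536]
contact_force: [-0.9, -1.6, 22.3]
opening: 24.3
gripper_force: 70.4
```

Gripped: 24 mm opening and 70 N on the pads. The tips swung forward onto the bench while closing, at about 22 N. So in practice the slat's underside sits at TCP z + 14.5 mm, and bench grasps should use TCP z ≈ -12 when closed. Lifting.

Emit:
carry_out(plan=[[0,0,-0.06,0,0,0],[0,0,-0.12,0,0,0],[0,0,-0.2,0,0,0],[0,0,-0.3,0,0,0],[0,0,-0.4,0,0,0],[0,0,-0.5,0,0,0],[0,0,-0.6,0,0,0],[0,0,-0.7,0,0,0],[0,0,-0.75,0,0,0],[0,0,-0.8,0,0,0]])

```text
time: 19.25
eef_pos: [499.0, 248.4, 63.3]
tcp_rot: [3.141, -0.0, 1.537]
contact_force: [0.3, -0.9, -1.0]
opening: 24.7
gripper_force: 59.6
```

Emit:
carry_out(plan=[[-0.07,0.02,0,0,0,-0.08],[-0.14,0.04,0,0,0,-0.16],[-0.22,0.07,0,0,0,-0.25],[-0.3,0.1,0,0,0,-0.35],[-0.4,0.13,0,0,0,-0.45],[-0.5,0.15,0,0,0,-0.55],[-0.6,0.18,0,0,0,-0.65],[-0.65,0.2,0,0,0,-0.75],[-0.7,0.21,0,0,0,-0.85],[-0.71,0.22,0,0,0,-0.85]])

```text
time: 20.25
eef_pos: [518.5, 175.7, 62.6]
tcp_rot: [-3.141, 0.0, 1.981]
contact_force: [0.1, 0.6, 0.1]
opening: 24.6
gripper_force: 59.6
```

Emit:
carry_out(plan=[[-0.07,-0.01,0,0,0,-0.08],[-0.14,-0.02,0,0,0,-0.16],[-0.22,-0.03,0,0,0,-0.25],[-0.3,-0.05,0,0,0,-0.35],[-0.4,-0.06,0,0,0,-0.45],[-0.5,-0.08,0,0,0,-0.55],[-0.6,-0.09,0,0,0,-0.65],[-0.67,-0.1,0,0,0,-0.75],[-0.73,-0.11,0,0,0,-0.85],[-0.74,-0.11,0,0,0,-0.85]])

```text
time: 21.25
eef_pos: [538.0, 103.6, 62.6]
tcp_rot: [-3.141, -0.0, 2.425]
contact_force: [-0.3, 0.0, 0.1]
opening: 24.8
gripper_force: 59.6
```

Emit:
carry_out(plan=[[-0.07,-0.04,0,0,0,-0.08],[-0.14,-0.08,0,0,0,-0.16],[-0.2,-0.13,0,0,0,-0.25],[-0.27,-0.18,0,0,0,-0.35],[-0.34,-0.23,0,0,0,-0.45],[-0.42,-0.28,0,0,0,-0.55],[-0.5,-0.33,0,0,0,-0.65],[-0.55,-0.38,0,0,0,-0.75],[-0.61,-0.42,0,0,0,-0.85],[-0.61,-0.42,0,0,0,-0.85]])

```text
time: 22.25
eef_pos: [556.6, 32.0, 62.5]
tcp_rot: [-3.141, -0.0, 2.869]
contact_force: [-0.6, -1.1, -0.4]
opening: 24.6
gripper_force: 59.6
```

```bash
python3 - <<'E'
from h import *
s=r.sense(); print(s["eef_pos"],s["tcp_rot"],s["opening"],s["gripper_force"],s["qpos"])
im,c=shot("wrist","w7"); z=s["eef_pos"][2]+14.5; print("slat held",z,fit(im,c,"slat",(285,200),z=z,yaws=[-.27]))
go(*tw(0,38),-2,T[2])
E
```

```text
[556.557  31.958  62.545] [-3.141 -0.     2.869] 24.56239933422414 59.57198917865753 [ 0.092  0.583 -0.297  1.873  0.247  0.721  0.953]
slat held 77.0445175120866 (array([556.06 ,  30.805,  -0.274]), np.float64(0.8760673587463904))
from [556.466  32.763  62.584] 164.3 to 557.0271758986842 33.15318190139633 -2 164.7
   [-0.004, 0.005, 0.646, 0.0, 0.0, -0.012]
```

View pics/w7.png

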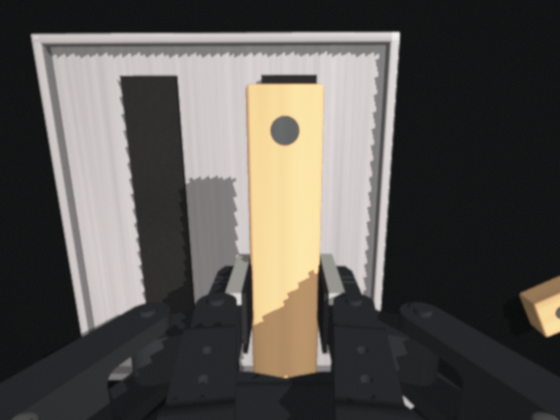

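The slat is held straight, centred at column 285, over the strip whose end shows at (262–316, 76). The other strip's end is at (123–178, 77). I'll check the tray estimate against these corners.

```bash
python3 - <<'E'
from h import *
im=cv2.imread("pics/w7.png")
c=cam("wrist"); c[1][0,3]-=1.1  # tool-y bias
def inT(P):
    t=np.radians(T[2]); d=P[:2]-np.array(T[:2]); return [d[0]*np.cos(t)+d[1]*np.sin(t),-d[0]*np.sin(t)+d[1]*np.cos(t)]
# edge columns on two rows
g=cv2.GaussianBlur(cv2.cvtColor(im,cv2.COLOR_BGR2GRAY),(3,3),0)
for row in (95,150):
    d=np.diff(g[row,100:250].astype(int)); a=100+d.argmin()+.5; b=100+d.argmax()+.5
    print(row,a,b,inT(back(c,(a,row),10)),inT(back(c,(b,row),10)))
d=np.diff(g[80,240:340].astype(int)); print(240+d.argmin(),240+d.argmax(),inT(back(c,(240+d.argmin()+.5,80),10)),inT(back(c,(240+d.argmax()+.5,80),10)))
for col in (150,290):
    d=np.diff(g[55:90,col].astype(int)); rr=55+d.argmin()+.5; print(col,rr,inT(back(c,(col,rr),10)))
print([np.round(r.sense()["eef_pos"],1) for _ in range(3)])
E
```

```text
95 121.5 178.5 [np.float64(-75.9131313612861), np.float64(-51.236959794117446)] [np.float64(-75.71257851757677), np.float64(-20.139820619599796)]
150 126.5 182.5 [np.float64(-46.20269513509734), np.float64(-52.010824203197124)] [np.float64(-46.00125221794734), np.float64(-20.286660557716424)]
260 316 [np.float64(-83.14778540200568), np.float64(24.765971898426415)] [np.float64(-82.95203441717015), np.float64(54.997375916435495)]
150 75.5 [np.float64(-85.82058503448462), np.float64(-34.67328159410575)]
290 74.5 [np.float64(-85.83840880263001), np.float64(40.699570686661644)]
[array([556.5,  32.8,  62.6]), array([556.5,  32.8,  62.6]), array([556.5,  32.8,  62.6])]
```

```bash
sed -i 's/^T=.*/T=(547.5,-2.2,-15.5)/; s/    return K,np.linalg.inv(T@np.array(i\["tool_from_camera"\]))/    C=np.array(i["tool_from_camera"]); C[1,3]+=1.1\n    return K,np.linalg.inv(T@C)/' h.py; python3 - <<'E'
from h import *
print(tw(0,38),tw(0,-38))
a=go(*tw(0,38),-3.5,T[2]); a=a[:2]+(90,)+a[3:]
a=go(642,239.5,60,102.5,a)
E
```

```text
(np.float64(557.6550582909738), np.float64(34.41795722192767)) (np.float64(537.3449417090262), np.float64(-38.81795722192768))
from [556.466  32.763  62.584] 164.3 to 557.6550582909738 34.41795722192767 -3.5 164.5
   [-0.007, 0.019, 0.661, 0.0, 0.0, -0.006]
from [557.655  34.418  90.   ] 164.5 to 642 239.5 60 102.5
   [-0.088, 0.734, 0.1, 0.0, 0.0, 0.689]
   [0.176, 0.718, 0.1, 0.0, 0.0, 0.689]
   [0.418, 0.609, 0.1, 0.0, 0.0, 0.689]
```

Emit:
carry_out(plan=[[-0.01,0.02,0.1,0,0,-0.01],[-0.01,0.02,0.2,0,0,-0.01],[-0.01,0.02,0.3,0,0,-0.01],[-0.01,0.02,0.4,0,0,-0.01],[-0.01,0.02,0.48,0,0,-0.01],[-0.01,0.02,0.54,0,0,-0.01],[-0.01,0.02,0.6,0,0,-0.01],[-0.01,0.02,0.63,0,0,-0.01],[-0.01,0.02,0.65,0,0,-0.01],[-0.01,0.02,0.665,0,0,-0.01]])

```text
time: 23.3
eef_pos: [558.1, 34.4, -3.8]
tcp_rot: [3.142, 0.0, 2.877]
contact_force: [0.5, -0.7, -0.3]
opening: 24.4
gripper_force: 59.6
```

Emit:
carry_out(plan=[[0,0,0,0,0,0],[0,0,0,0,0,0],[0,0,0,0,0,0],[0,0,0,0,0,0],[0,0,-0.1,0,0,0],[0,0,-0.25,0,0,0],[0,0,-0.4,0,0,0],[0,0,-0.6,0,0,0],[0,0,-0.8,0,0,0],[0,0,-0.9,0,0,0]], hand=0.06)

```text
time: 24.3
eef_pos: [558.8, 34.5, 88.5]
tcp_rot: [3.141, 0.003, 2.877]
contact_force: [0.0, 0.2, 0.3]
opening: 44.8
gripper_force: 0.0
```

Emit:
carry_out(plan=[[-0.02,0.2,0.02,0,0,0.15],[-0.04,0.4,0.04,0,0,0.3],[-0.06,0.6,0.06,0,0,0.45],[-0.09,0.73,0.08,0,0,0.6],[-0.09,0.73,0.08,0,0,0.69],[-0.09,0.73,0.08,0,0,0.69],[-0.09,0.73,0.08,0,0,0.69],[-0.09,0.73,0.08,0,0,0.69],[-0.09,0.73,0.08,0,0,0.69],[-0.09,0.73,0.08,0,0,0.69]])

```text
time: 25.3
eef_pos: [585.8, 102.1, 78.3]
tcp_rot: [3.142, 0.0, 2.515]
contact_force: [0.6, -0.3, 0.8]
opening: 45.4
gripper_force: 0.0
```

Emit:
carry_out(plan=[[0.04,0.2,0.02,0,0,0.15],[0.08,0.4,0.04,0,0,0.3],[0.14,0.6,0.06,0,0,0.45],[0.18,0.72,0.1,0,0,0.6],[0.18,0.72,0.1,0,0,0.69],[0.18,0.72,0.1,0,0,0.69],[0.18,0.72,0.1,0,0,0.69],[0.18,0.72,0.1,0,0,0.69],[0.18,0.72,0.1,0,0,0.69],[0.18,0.72,0.1,0,0,0.69]])

```text
time: 26.3
eef_pos: [613.4, 171.0, 68.3]
tcp_rot: [3.141, 0.0, 2.154]
contact_force: [-0.2, -0.0, 0.3]
opening: 45.4
gripper_force: 0.0
```

Emit:
carry_out(plan=[[0.1,0.16,0,0,0,0.15],[0.2,0.32,0,0,0,0.3],[0.3,0.48,0,0,0,0.45],[0.42,0.61,0,0,0,0.6],[0.42,0.61,0,0,0,0.69],[0.42,0.61,0,0,0,0.69],[0.42,0.61,0,0,0,0.69],[0.42,0.61,0,0,0,0.69],[0.42,0.61,0,0,0,0.69],[0.42,0.61,0,0,0,0.69]], hand=0.1)

```text
time: 27.3
eef_pos: [641.2, 239.6, 68.3]
tcp_rot: [3.142, -0.0, 1.793]
contact_force: [0.4, -0.2, 0.3]
opening: 46.9
gripper_force: 0.0
```

```bash
python3 - <<'E'
from h import *
im,c=shot("wrist","w8"); uv=proj(c,(642,239.5,16))[0]; m=comp(mask(im,"slat"),uv); ys,xs=np.nonzero(m); print(uv,xs.min(),xs.max(),ys.min(),ys.max())
p,q=fit(im,c,"slat",uv,yaws=[1.79],m=m); print(p,q)
go(p[0],p[1],-12,np.degrees(p[2]))
im,c=shot("top","t8"); print("placed",fit(im,c,"slat",proj(c,(557,34,26))[0],z=10,yaws=[-.27])," want",tw(0,38))
E
```

```text
[284.669 225.266] 263 313 88 334
[642.255 241.959   1.781] 0.937935047302976
from [641.184 239.685  68.275] 102.7 to 642.2551417726104 241.9591216013697 -12 102.1
   [0.02, 0.015, 0.803, 0.0, 0.0, 0.022]
placed (array([557.094,  31.037,  -0.263]), np.float64(0.7425078864353313))  want (np.float64(557.6550582909738), np.float64(34.41795722192767))
```

```bash
python3 - <<'E'
from h import *
a=(642.2,242,68,102.1)
a=go(*tw(0,-38),50,T[2],a)
E
```

```text
from [642.2 242.   68. ] 102.1 to 537.3449417090262 -38.81795722192768 50 164.5
   [-0.842, -0.538, 0.06, 0.0, 0.0, -0.693]
   [-0.596, -0.802, 0.06, 0.0, 0.0, -0.693]
   [-0.272, -0.961, 0.06, 0.0, 0.0, -0.693]
```

Emit:
carry_out(plan=[[0.02,0.015,0.1,0,0,0.02],[0.02,0.015,0.2,0,0,0.02],[0.02,0.015,0.35,0,0,0.02],[0.02,0.015,0.5,0,0,0.02],[0.02,0.015,0.6,0,0,0.02],[0.02,0.015,0.68,0,0,0.02],[0.02,0.015,0.74,0,0,0.02],[0.02,0.015,0.77,0,0,0.02],[0.02,0.015,0.8,0,0,0.02],[0.02,0.015,0.8,0,0,0.02]])

```text
time: 28.4
eef_pos: [642.1, 242.3, -11.9]
tcp_rot: [-3.142, -0.0, 1.783]
contact_force: [0.8, 0.0, 0.1]
opening: 47.0
gripper_force: 0.0
```

Emit:
carry_out(plan=[[0,0,0,0,0,0],[0,0,0,0,0,0],[0,0,0,0,0,0],[0,0,0,0,0,0],[0,0,0,0,0,0],[0,0,0,0,0,0],[0,0,0,0,0,0],[0,0,0,0,0,0],[0,0,-0.03,0,0,0],[0,0,-0.08,0,0,0]], hand=-1)

```text
time: 29.4
eef_pos: [641.5, 242.1, -4.3]
tcp_rot: [-3.14, 0.0, 1.783]
contact_force: [0.4, 0.6, -0.5]
opening: 24.3
gripper_force: 59.9
```

Emit:
carry_out(plan=[[0,0,-0.08,0,0,0],[0,0,-0.16,0,0,0],[0,0,-0.25,0,0,0],[0,0,-0.35,0,0,0],[0,0,-0.45,0,0,0],[0,0,-0.55,0,0,0],[0,0,-0.6,0,0,0],[0,0,-0.65,0,0,0],[0,0,-0.68,0,0,0],[0,0,-0.7,0,0,0]])

```text
time: 30.4
eef_pos: [642.0, 242.3, 66.3]
tcp_rot: [-3.141, 0.0, 1.783]
contact_force: [-0.1, -0.1, -1.1]
opening: 24.2
gripper_force: 59.9
```

Emit:
carry_out(plan=[[-0.08,-0.05,0,0,0,-0.07],[-0.16,-0.1,0,0,0,-0.14],[-0.25,-0.16,0,0,0,-0.21],[-0.35,-0.22,0,0,0,-0.28],[-0.45,-0.29,0,0,0,-0.36],[-0.55,-0.35,0,0,0,-0.45],[-0.65,-0.42,0,0,0,-0.54],[-0.74,-0.48,0,0,0,-0.62],[-0.84,-0.54,0,0,0,-0.69],[-0.84,-0.54,0,0,0,-0.69]])

```text
time: 31.4
eef_pos: [606.6, 146.5, 65.9]
tcp_rot: [-3.14, 0.001, 2.142]
contact_force: [0.5, 0.0, -0.7]
opening: 24.3
gripper_force: 59.9
```

Emit:
carry_out(plan=[[-0.06,-0.08,0,0,0,-0.07],[-0.12,-0.16,0,0,0,-0.14],[-0.18,-0.25,0,0,0,-0.21],[-0.25,-0.34,0,0,0,-0.28],[-0.32,-0.43,0,0,0,-0.36],[-0.39,-0.52,0,0,0,-0.45],[-0.46,-0.62,0,0,0,-0.54],[-0.53,-0.71,0,0,0,-0.62],[-0.6,-0.8,0,0,0,-0.69],[-0.6,-0.8,0,0,0,-0.69]])

```text
time: 32.4
eef_pos: [572.1, 53.7, 66.0]
tcp_rot: [-3.14, -0.0, 2.503]
contact_force: [0.1, -0.1, -0.4]
opening: 24.5
gripper_force: 59.9
```

Emit:
carry_out(plan=[[-0.03,-0.1,0,0,0,-0.07],[-0.06,-0.2,0,0,0,-0.14],[-0.09,-0.3,0,0,0,-0.21],[-0.12,-0.4,0,0,0,-0.28],[-0.15,-0.5,0,0,0,-0.36],[-0.18,-0.6,0,0,0,-0.45],[-0.21,-0.7,0,0,0,-0.54],[-0.24,-0.8,0,0,0,-0.62],[-0.27,-0.9,0,0,0,-0.69],[-0.27,-0.96,0,0,0,-0.69]])

```text
time: 33.4
eef_pos: [537.4, -38.2, 66.2]
tcp_rot: [3.141, 0.0, 2.865]
contact_force: [0.5, -0.5, -0.4]
opening: 24.3
gripper_force: 59.9
```

```bash
python3 - <<'E'
from h import *
im,c=shot("wrist","w9"); s=r.sense(); print(s["eef_pos"],s["tcp_rot"],s["opening"],s["gripper_force"])
print(fit(im,c,"slat",(285,200),z=s["eef_pos"][2]+12,yaws=[-.27]))
uv=proj(c,(*tw(0,38),26))[0]; m=comp(mask(im,"slat"),uv); print("other",uv,m.sum(),fit(im,c,"slat",uv,z=10,yaws=[-.27],m=m)," want",tw(0,38))
a=go(*tw(0,-38),-1.5,T[2]); a=a[:2]+(70,)+a[3:]
a=go(576.7,409,66,95,a)
E
```

```text
[536.547 -38.925  66.045] [-3.141 -0.001  2.863] 24.22142343068714 59.881752133369446
(array([537.008, -38.381,  -0.28 ]), np.float64(0.8721796565389697))
other [418.344 232.186] 11932 (array([557.571,  34.46 ,  -0.265]), np.float64(0.8501416783989449))  want (np.float64(557.6550582909738), np.float64(34.41795722192767))
from [536.547 -38.925  66.045] 164.1 to 537.3449417090262 -38.81795722192768 -1.5 164.5
   [-0.007, 0.003, 0.675, 0.0, 0.0, -0.015]
from [537.345 -38.818  70.   ] 164.5 to 576.7 409 66 95.0
   [0.164, 0.884, 0.008, 0.0, 0.0, 0.463]
   [0.371, 0.819, 0.008, 0.0, 0.0, 0.463]
   [0.557, 0.706, 0.008, 0.0, 0.0, 0.463]
   [0.71, 0.551, 0.008, 0.0, 0.0, 0.463]
   [0.822, 0.365, 0.008, 0.0, 0.0, 0.463]
```

View pics/w9.png

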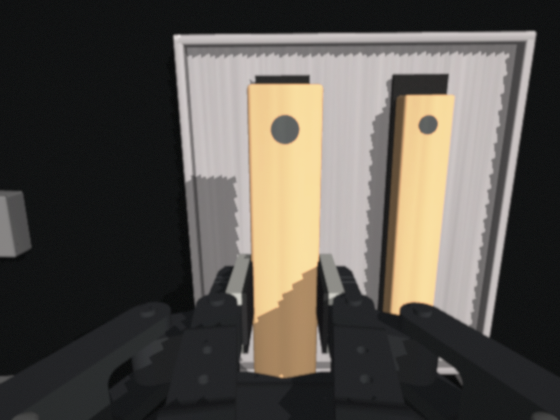

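The second slat is over its strip, whose end shows at (257–309, 78). The first slat lies on the other strip within 0.1 mm of where I wanted it. Lowering, releasing, and going to the third slat.

Emit:
carry_out(plan=[[-0.005,0.005,0.1,0,0,-0.015],[-0.005,0.005,0.2,0,0,-0.015],[-0.005,0.005,0.3,0,0,-0.015],[-0.005,0.005,0.4,0,0,-0.015],[-0.005,0.005,0.48,0,0,-0.015],[-0.005,0.005,0.55,0,0,-0.015],[-0.005,0.005,0.6,0,0,-0.015],[-0.005,0.005,0.64,0,0,-0.015],[-0.005,0.005,0.66,0,0,-0.015],[-0.005,0.005,0.675,0,0,-0.015]])

```text
time: 34.45
eef_pos: [537.7, -37.9, -1.2]
tcp_rot: [-3.142, 0.0, 2.874]
contact_force: [-5.0, 1.1, 20.1]
opening: 24.7
gripper_force: 62.4
```

Emit:
carry_out(plan=[[0,0,0,0,0,0],[0,0,0,0,0,0],[0,0,0,0,0,0],[0,0,0,0,0,0],[0,0,-0.1,0,0,0],[0,0,-0.25,0,0,0],[0,0,-0.4,0,0,0],[0,0,-0.55,0,0,0],[0,0,-0.7,0,0,0],[0,0,-0.7,0,0,0]], hand=0.06)

```text
time: 35.45
eef_pos: [539.0, -37.8, 71.1]
tcp_rot: [3.141, 0.004, 2.874]
contact_force: [1.1, 0.8, 0.1]
opening: 45.2
gripper_force: 0.0
```

Emit:
carry_out(plan=[[0.04,0.22,0,0,0,0.1],[0.08,0.44,0,0,0,0.2],[0.12,0.66,0,0,0,0.3],[0.16,0.88,0,0,0,0.4],[0.16,0.88,0,0,0,0.46],[0.16,0.88,0,0,0,0.46],[0.16,0.88,0,0,0,0.46],[0.16,0.88,0,0,0,0.46],[0.16,0.88,0,0,0,0.46],[0.16,0.88,0,0,0,0.46]])

```text
time: 36.45
eef_pos: [545.4, 50.6, 68.7]
tcp_rot: [-3.141, -0.0, 2.633]
contact_force: [-0.2, 0.0, 0.4]
opening: 45.0
gripper_force: 0.0
```

Emit:
carry_out(plan=[[0.09,0.2,0,0,0,0.1],[0.18,0.4,0,0,0,0.2],[0.27,0.6,0,0,0,0.3],[0.37,0.82,0,0,0,0.4],[0.37,0.82,0,0,0,0.46],[0.37,0.82,0,0,0,0.46],[0.37,0.82,0,0,0,0.46],[0.37,0.82,0,0,0,0.46],[0.37,0.82,0,0,0,0.46],[0.37,0.82,0,0,0,0.46]])

```text
time: 37.45
eef_pos: [553.1, 140.2, 68.7]
tcp_rot: [-3.141, 0.0, 2.392]
contact_force: [0.3, 0.1, -1.0]
opening: 45.6
gripper_force: 0.0
```

Emit:
carry_out(plan=[[0.14,0.18,0,0,0,0.1],[0.28,0.36,0,0,0,0.2],[0.42,0.54,0,0,0,0.3],[0.56,0.71,0,0,0,0.4],[0.56,0.71,0,0,0,0.46],[0.56,0.71,0,0,0,0.46],[0.56,0.71,0,0,0,0.46],[0.56,0.71,0,0,0,0.46],[0.56,0.71,0,0,0,0.46],[0.56,0.71,0,0,0,0.46]])

```text
time: 38.45
eef_pos: [560.5, 230.3, 68.7]
tcp_rot: [-3.142, 0.0, 2.151]
contact_force: [0.2, 0.5, 0.4]
opening: 45.2
gripper_force: 0.0
```

Emit:
carry_out(plan=[[0.17,0.14,0,0,0,0.1],[0.34,0.28,0,0,0,0.2],[0.52,0.42,0,0,0,0.3],[0.71,0.55,0,0,0,0.4],[0.71,0.55,0,0,0,0.46],[0.71,0.55,0,0,0,0.46],[0.71,0.55,0,0,0,0.46],[0.71,0.55,0,0,0,0.46],[0.71,0.55,0,0,0,0.46],[0.71,0.55,0,0,0,0.46]])

```text
time: 39.45
eef_pos: [567.6, 319.9, 68.8]
tcp_rot: [3.142, 0.0, 1.91]
contact_force: [0.1, 1.1, 0.3]
opening: 45.5
gripper_force: 0.0
```

Emit:
carry_out(plan=[[0.2,0.09,0,0,0,0.1],[0.4,0.18,0,0,0,0.2],[0.6,0.27,0,0,0,0.3],[0.82,0.36,0,0,0,0.4],[0.82,0.36,0,0,0,0.46],[0.82,0.36,0,0,0,0.46],[0.82,0.36,0,0,0,0.46],[0.82,0.36,0,0,0,0.46],[0.82,0.36,0,0,0,0.46],[0.82,0.36,0,0,0,0.46]])

```text
time: 40.45
eef_pos: [574.2, 409.3, 68.8]
tcp_rot: [3.142, 0.0, 1.669]
contact_force: [-0.3, 0.0, 0.2]
opening: 45.2
gripper_force: 0.0
```

```bash
cat >> h.py <<'E'
def aim(x,y,yaw,zg,kind="slat",save=None):
    im,c=shot("wrist",save); s=r.sense(); uv=proj(c,(x,y,16))[0]; m=comp(mask(im,kind),uv); ys,xs=np.nonzero(m); print("t",s["time"],uv,"mask",xs.min(),xs.max(),ys.min(),ys.max())
    p,q=fit(im,c,kind,uv,yaws=np.atleast_1d(yaw),m=m); print("fit",p,np.degrees(p[2]),q); return p
E
python3 - <<'E'
from h import *
p=aim(576.7,409,1.65,-12)
a=go(p[0],p[1],-12,np.degrees(p[2])); a=a[:2]+(70,)+a[3:]
a=go(*tw(38,0),80,T[2]+90,a)
E
```

```text
t 40.5 [287.31  225.281] mask 262 323 91 337
fit [577.656 409.974   1.611] 92.3302785981349 0.9189962626801922
from [574.139 409.425  68.807] 95.7 to 577.6561486804444 409.9744782980548 -12 92.3
   [0.002, 0.036, 0.808, 0.0, 0.0, 0.111]
from [577.656 409.974  70.   ] 92.3 to 584.1179572219277 -12.355058290973759 80 74.5
   [-0.844, -0.021, -0.02, 0.0, 0.0, 0.119]
   [-0.844, 0.031, -0.02, 0.0, 0.0, 0.119]
   [-0.841, 0.084, -0.02, 0.0, 0.0, 0.119]
   [-0.834, 0.136, -0.02, 0.0, 0.0, 0.119]
   [-0.824, 0.187, -0.02, 0.0, 0.0, 0.119]
```

Emit:
carry_out(plan=[[0,0.035,0.1,0,0,0.11],[0,0.035,0.2,0,0,0.11],[0,0.035,0.35,0,0,0.11],[0,0.035,0.5,0,0,0.11],[0,0.035,0.6,0,0,0.11],[0,0.035,0.68,0,0,0.11],[0,0.035,0.74,0,0,0.11],[0,0.035,0.78,0,0,0.11],[0,0.035,0.81,0,0,0.11],[0,0.035,0.81,0,0,0.11]])

```text
time: 41.5
eef_pos: [577.4, 410.2, -12.5]
tcp_rot: [-3.142, 0.0, 1.613]
contact_force: [0.5, 0.1, 0.3]
opening: 45.0
gripper_force: 0.0
```

Emit:
carry_out(plan=[[0,0,0,0,0,0],[0,0,0,0,0,0],[0,0,0,0,0,0],[0,0,0,0,0,0],[0,0,0,0,0,0],[0,0,0,0,0,0],[0,0,0,0,0,0],[0,0,0,0,0,0],[0,0,-0.03,0,0,0],[0,0,-0.08,0,0,0]], hand=-1)

```text
time: 42.5
eef_pos: [576.8, 409.9, -4.8]
tcp_rot: [-3.14, 0.001, 1.613]
contact_force: [0.6, -0.1, -0.2]
opening: 24.6
gripper_force: 60.4
```

Emit:
carry_out(plan=[[0,0,-0.08,0,0,0],[0,0,-0.16,0,0,0],[0,0,-0.25,0,0,0],[0,0,-0.35,0,0,0],[0,0,-0.45,0,0,0],[0,0,-0.55,0,0,0],[0,0,-0.63,0,0,0],[0,0,-0.7,0,0,0],[0,0,-0.76,0,0,0],[0,0,-0.8,0,0,0]])

```text
time: 43.5
eef_pos: [577.4, 410.3, 76.3]
tcp_rot: [3.141, -0.0, 1.612]
contact_force: [-0.3, -0.3, -1.2]
opening: 24.2
gripper_force: 60.4
```

Emit:
carry_out(plan=[[-0.07,0,0,0,0,0.01],[-0.15,0,0,0,0,0.02],[-0.25,-0.01,0,0,0,0.04],[-0.35,-0.01,0,0,0,0.05],[-0.45,-0.01,0,0,0,0.06],[-0.55,-0.01,0,0,0,0.07],[-0.65,-0.02,0,0,0,0.08],[-0.74,-0.02,0,0,0,0.1],[-0.84,-0.02,0,0,0,0.12],[-0.84,-0.02,0,0,0,0.12]])

```text
time: 44.5
eef_pos: [579.5, 323.9, 75.8]
tcp_rot: [3.141, 0.001, 1.547]
contact_force: [0.1, 0.9, -0.4]
opening: 24.2
gripper_force: 60.4
```

Emit:
carry_out(plan=[[-0.08,0,0,0,0,0.01],[-0.16,0,0,0,0,0.02],[-0.25,0.01,0,0,0,0.04],[-0.35,0.01,0,0,0,0.05],[-0.45,0.01,0,0,0,0.06],[-0.55,0.02,0,0,0,0.07],[-0.65,0.02,0,0,0,0.08],[-0.74,0.03,0,0,0,0.1],[-0.84,0.03,0,0,0,0.12],[-0.84,0.03,0,0,0,0.12]])

```text
time: 45.5
eef_pos: [580.4, 239.9, 75.7]
tcp_rot: [3.141, 0.001, 1.484]
contact_force: [-0.1, -0.3, -0.8]
opening: 24.2
gripper_force: 60.4
```

Emit:
carry_out(plan=[[-0.08,0.01,0,0,0,0.01],[-0.16,0.02,0,0,0,0.02],[-0.25,0.03,0,0,0,0.04],[-0.35,0.04,0,0,0,0.05],[-0.45,0.05,0,0,0,0.06],[-0.55,0.06,0,0,0,0.07],[-0.65,0.07,0,0,0,0.08],[-0.74,0.08,0,0,0,0.1],[-0.84,0.085,0,0,0,0.12],[-0.84,0.085,0,0,0,0.12]])

```text
time: 46.5
eef_pos: [581.7, 155.5, 75.7]
tcp_rot: [3.141, 0.001, 1.421]
contact_force: [0.3, -0.3, -1.1]
opening: 24.3
gripper_force: 60.4
```

Emit:
carry_out(plan=[[-0.08,0.01,0,0,0,0.01],[-0.16,0.03,0,0,0,0.02],[-0.25,0.04,0,0,0,0.04],[-0.35,0.06,0,0,0,0.05],[-0.45,0.08,0,0,0,0.06],[-0.55,0.09,0,0,0,0.07],[-0.65,0.11,0,0,0,0.08],[-0.74,0.12,0,0,0,0.1],[-0.83,0.135,0,0,0,0.12],[-0.83,0.135,0,0,0,0.12]])

```text
time: 47.5
eef_pos: [582.8, 71.6, 75.7]
tcp_rot: [3.141, 0.001, 1.358]
contact_force: [0.0, 0.3, -1.3]
opening: 24.3
gripper_force: 60.4
```

Emit:
carry_out(plan=[[-0.08,0.02,0,0,0,0.01],[-0.16,0.04,0,0,0,0.02],[-0.25,0.06,0,0,0,0.04],[-0.35,0.08,0,0,0,0.05],[-0.45,0.1,0,0,0,0.06],[-0.55,0.13,0,0,0,0.07],[-0.65,0.15,0,0,0,0.08],[-0.74,0.17,0,0,0,0.1],[-0.82,0.19,0,0,0,0.12],[-0.82,0.19,0,0,0,0.12]])

```text
time: 48.5
eef_pos: [584.3, -12.3, 75.7]
tcp_rot: [3.141, 0.001, 1.296]
contact_force: [-0.5, -0.3, -1.1]
opening: 24.4
gripper_force: 60.4
```

```bash
python3 - <<'E'
from h import *
im,c=shot("wrist","w10"); s=r.sense(); print(s["eef_pos"],s["tcp_rot"],s["opening"],s["gripper_force"])
print("held",fit(im,c,"slat",(285,180),z=s["eef_pos"][2]+12,yaws=[1.3]))
a=go(*tw(38,0),15,T[2]+90); a=a[:2]+(85,)+a[3:]
a=go(442,-409.5,66,95,a)
E
```

```text
[584.275 -11.168  75.698] [3.142 0.    1.297] 24.07237987342961 60.40005326271057
held (array([594.718,  19.931,   1.296]), np.float64(0.548000053385295))
from [584.275 -11.168  75.698] 74.3 to 584.1179572219277 -12.355058290973759 15 74.5
   [-0.012, 0.002, 0.607, 0.0, 0.0, -0.006]
from [584.118 -12.355  85.   ] 74.5 to 442 -409.5 66 95.0
   [-0.841, -0.062, 0.038, 0.0, 0.0, -0.137]
   [-0.835, -0.122, 0.038, 0.0, 0.0, -0.137]
   [-0.824, -0.181, 0.038, 0.0, 0.0, -0.137]
   [-0.809, -0.239, 0.038, 0.0, 0.0, -0.137]
   [-0.79, -0.297, 0.038, 0.0, 0.0, -0.137]
```

View pics/w10.png

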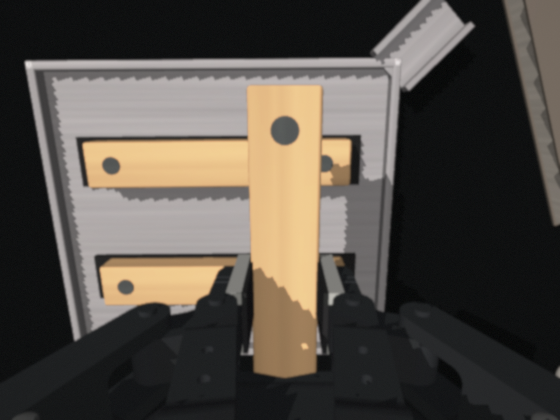

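Both lower slats sit centred on their strips, at (215,163) and around (230,280). The third is held crosswise with its end at row 85. Placing it, then going to the fourth slat.

Emit:
carry_out(plan=[[-0.005,0,0.1,0,0,0],[-0.005,0,0.2,0,0,0],[-0.005,0,0.3,0,0,0],[-0.005,0,0.38,0,0,0],[-0.005,0,0.45,0,0,0],[-0.005,0,0.5,0,0,0],[-0.005,0,0.54,0,0,0],[-0.005,0,0.57,0,0,0],[-0.005,0,0.59,0,0,0],[-0.005,0,0.605,0,0,0]])

```text
time: 49.55
eef_pos: [584.2, -11.0, 15.2]
tcp_rot: [3.141, -0.0, 1.298]
contact_force: [-0.1, 0.6, -0.5]
opening: 24.7
gripper_force: 60.4
```

Emit:
carry_out(plan=[[0,0,0,0,0,0],[0,0,0,0,0,0],[0,0,0,0,0,0],[0,0,0,0,0,0],[0,0,-0.1,0,0,0],[0,0,-0.25,0,0,0],[0,0,-0.4,0,0,0],[0,0,-0.55,0,0,0],[0,0,-0.7,0,0,0],[0,0,-0.7,0,0,0]], hand=0.06)

```text
time: 50.55
eef_pos: [585.6, -11.1, 87.8]
tcp_rot: [3.137, -0.001, 1.298]
contact_force: [0.6, -0.5, 0.1]
opening: 45.5
gripper_force: 0.0
```

Emit:
carry_out(plan=[[-0.2,-0.01,0.01,0,0,-0.03],[-0.4,-0.02,0.02,0,0,-0.06],[-0.6,-0.04,0.03,0,0,-0.1],[-0.84,-0.06,0.04,0,0,-0.14],[-0.84,-0.06,0.04,0,0,-0.14],[-0.84,-0.06,0.04,0,0,-0.14],[-0.84,-0.06,0.04,0,0,-0.14],[-0.84,-0.06,0.04,0,0,-0.14],[-0.84,-0.06,0.04,0,0,-0.14],[-0.84,-0.06,0.04,0,0,-0.14]])

```text
time: 51.55
eef_pos: [555.9, -89.7, 81.1]
tcp_rot: [-3.142, -0.0, 1.372]
contact_force: [-0.0, 0.2, -0.2]
opening: 45.5
gripper_force: 0.0
```

Emit:
carry_out(plan=[[-0.2,-0.03,0.01,0,0,-0.03],[-0.4,-0.06,0.02,0,0,-0.06],[-0.6,-0.09,0.03,0,0,-0.1],[-0.84,-0.12,0.04,0,0,-0.14],[-0.84,-0.12,0.04,0,0,-0.14],[-0.84,-0.12,0.04,0,0,-0.14],[-0.84,-0.12,0.04,0,0,-0.14],[-0.84,-0.12,0.04,0,0,-0.14],[-0.84,-0.12,0.04,0,0,-0.14],[-0.84,-0.12,0.04,0,0,-0.14]])

```text
time: 52.55
eef_pos: [527.5, -169.7, 77.2]
tcp_rot: [-3.142, -0.0, 1.446]
contact_force: [0.3, 0.4, 0.1]
opening: 45.5
gripper_force: 0.0
```

Emit:
carry_out(plan=[[-0.2,-0.04,0.01,0,0,-0.03],[-0.4,-0.08,0.02,0,0,-0.06],[-0.6,-0.13,0.03,0,0,-0.1],[-0.82,-0.18,0.04,0,0,-0.14],[-0.82,-0.18,0.04,0,0,-0.14],[-0.82,-0.18,0.04,0,0,-0.14],[-0.82,-0.18,0.04,0,0,-0.14],[-0.82,-0.18,0.04,0,0,-0.14],[-0.82,-0.18,0.04,0,0,-0.14],[-0.82,-0.18,0.04,0,0,-0.14]])

```text
time: 53.55
eef_pos: [499.5, -248.8, 73.2]
tcp_rot: [3.142, -0.0, 1.519]
contact_force: [0.3, 0.6, 1.2]
opening: 45.5
gripper_force: 0.0
```

Emit:
carry_out(plan=[[-0.2,-0.06,0.01,0,0,-0.03],[-0.4,-0.12,0.02,0,0,-0.06],[-0.6,-0.18,0.03,0,0,-0.1],[-0.81,-0.24,0.04,0,0,-0.14],[-0.81,-0.24,0.04,0,0,-0.14],[-0.81,-0.24,0.04,0,0,-0.14],[-0.81,-0.24,0.04,0,0,-0.14],[-0.81,-0.24,0.04,0,0,-0.14],[-0.81,-0.24,0.04,0,0,-0.14],[-0.81,-0.24,0.04,0,0,-0.14]])

```text
time: 54.55
eef_pos: [471.3, -328.4, 69.3]
tcp_rot: [3.141, -0.0, 1.592]
contact_force: [-0.0, 0.3, -0.6]
opening: 45.1
gripper_force: 0.0
```

Emit:
carry_out(plan=[[-0.2,-0.07,0.01,0,0,-0.03],[-0.4,-0.14,0.02,0,0,-0.06],[-0.6,-0.22,0.03,0,0,-0.1],[-0.79,-0.3,0.04,0,0,-0.14],[-0.79,-0.3,0.04,0,0,-0.14],[-0.79,-0.3,0.04,0,0,-0.14],[-0.79,-0.3,0.04,0,0,-0.14],[-0.79,-0.3,0.04,0,0,-0.14],[-0.79,-0.3,0.04,0,0,-0.14],[-0.79,-0.3,0.04,0,0,-0.14]])

```text
time: 55.55
eef_pos: [443.0, -408.0, 65.3]
tcp_rot: [3.141, -0.0, 1.666]
contact_force: [0.4, -0.6, -0.5]
opening: 45.5
gripper_force: 0.0
```

```bash
python3 - <<'E'
from h import *
p=aim(442,-409.5,1.66,-12)
a=go(p[0],p[1],-12,np.degrees(p[2])); a=a[:2]+(75,)+a[3:]
a=go(*tw(-38,0),75,T[2]+90,a)
E
```

```text
t 55.6 [281.229 228.446] mask 258 310 92 340
fit [ 444.68  -407.872    1.687] 96.63171282399861 0.9342673548930791
from [ 442.882 -408.175   65.277] 95.4 to 444.67950125200036 -407.8719923040713 -12 96.6
   [0.001, 0.018, 0.773, 0.0, 0.0, -0.04]
from [ 444.68  -407.872   75.   ] 96.6 to 510.88204277807233 7.955058290973759 75 74.5
   [0.811, 0.228, -0.0, 0.0, 0.0, 0.148]
   [0.826, 0.164, -0.0, 0.0, 0.0, 0.148]
   [0.836, 0.1, -0.0, 0.0, 0.0, 0.148]
   [0.841, 0.035, -0.0, 0.0, 0.0, 0.148]
   [0.842, -0.03, -0.0, 0.0, 0.0, 0.148]
```

Emit:
carry_out(plan=[[0,0.02,0.1,0,0,-0.04],[0,0.02,0.2,0,0,-0.04],[0,0.02,0.35,0,0,-0.04],[0,0.02,0.5,0,0,-0.04],[0,0.02,0.6,0,0,-0.04],[0,0.02,0.67,0,0,-0.04],[0,0.02,0.71,0,0,-0.04],[0,0.02,0.74,0,0,-0.04],[0,0.02,0.77,0,0,-0.04],[0,0.02,0.77,0,0,-0.04]])

```text
time: 56.6
eef_pos: [444.6, -408.4, -11.8]
tcp_rot: [3.142, 0.0, 1.686]
contact_force: [-0.4, -0.0, -0.1]
opening: 45.3
gripper_force: 0.0
```

Emit:
carry_out(plan=[[0,0,0,0,0,0],[0,0,0,0,0,0],[0,0,0,0,0,0],[0,0,0,0,0,0],[0,0,0,0,0,0],[0,0,0,0,0,0],[0,0,0,0,0,0],[0,0,0,0,0,0],[0,0,-0.03,0,0,0],[0,0,-0.08,0,0,0]], hand=-1)

```text
time: 57.6
eef_pos: [444.2, -408.1, -4.0]
tcp_rot: [-3.141, -0.001, 1.686]
contact_force: [-0.3, 0.2, 0.0]
opening: 24.3
gripper_force: 58.9
```

Emit:
carry_out(plan=[[0,0,-0.08,0,0,0],[0,0,-0.16,0,0,0],[0,0,-0.25,0,0,0],[0,0,-0.35,0,0,0],[0,0,-0.45,0,0,0],[0,0,-0.55,0,0,0],[0,0,-0.63,0,0,0],[0,0,-0.7,0,0,0],[0,0,-0.76,0,0,0],[0,0,-0.8,0,0,0]])

```text
time: 58.6
eef_pos: [444.7, -408.4, 76.7]
tcp_rot: [3.141, 0.0, 1.686]
contact_force: [-0.5, -0.1, -0.2]
opening: 24.2
gripper_force: 58.9
```

Emit:
carry_out(plan=[[0.07,0.02,0,0,0,0.01],[0.15,0.04,0,0,0,0.02],[0.24,0.07,0,0,0,0.04],[0.33,0.1,0,0,0,0.05],[0.43,0.12,0,0,0,0.07],[0.53,0.15,0,0,0,0.09],[0.63,0.18,0,0,0,0.11],[0.72,0.21,0,0,0,0.13],[0.81,0.23,0,0,0,0.15],[0.81,0.23,0,0,0,0.15]])

```text
time: 59.6
eef_pos: [458.6, -323.5, 76.2]
tcp_rot: [3.142, -0.001, 1.609]
contact_force: [-0.5, 0.2, -0.5]
opening: 24.3
gripper_force: 58.9
```

Emit:
carry_out(plan=[[0.07,0.01,0,0,0,0.01],[0.15,0.02,0,0,0,0.02],[0.24,0.04,0,0,0,0.04],[0.33,0.06,0,0,0,0.05],[0.43,0.08,0,0,0,0.07],[0.53,0.1,0,0,0,0.09],[0.63,0.12,0,0,0,0.11],[0.73,0.14,0,0,0,0.13],[0.83,0.165,0,0,0,0.15],[0.83,0.165,0,0,0,0.15]])

```text
time: 60.6
eef_pos: [472.2, -239.7, 76.2]
tcp_rot: [3.142, -0.001, 1.531]
contact_force: [-0.1, 0.3, -0.6]
opening: 24.9
gripper_force: 58.9
```

Emit:
carry_out(plan=[[0.07,0.01,0,0,0,0.01],[0.15,0.02,0,0,0,0.02],[0.24,0.03,0,0,0,0.04],[0.33,0.04,0,0,0,0.05],[0.43,0.05,0,0,0,0.07],[0.53,0.06,0,0,0,0.09],[0.63,0.07,0,0,0,0.11],[0.73,0.08,0,0,0,0.13],[0.84,0.1,0,0,0,0.15],[0.84,0.1,0,0,0,0.15]])

```text
time: 61.6
eef_pos: [485.7, -156.0, 76.2]
tcp_rot: [3.142, -0.001, 1.452]
contact_force: [1.1, -0.8, -1.1]
opening: 24.3
gripper_force: 58.9
```

Emit:
carry_out(plan=[[0.07,0,0,0,0,0.01],[0.15,0.01,0,0,0,0.02],[0.24,0.01,0,0,0,0.04],[0.33,0.01,0,0,0,0.05],[0.43,0.02,0,0,0,0.07],[0.53,0.02,0,0,0,0.09],[0.63,0.03,0,0,0,0.11],[0.73,0.03,0,0,0,0.13],[0.84,0.035,0,0,0,0.15],[0.84,0.035,0,0,0,0.15]])

```text
time: 62.6
eef_pos: [499.1, -73.1, 76.1]
tcp_rot: [-3.141, -0.001, 1.374]
contact_force: [0.6, -0.2, -1.6]
opening: 24.7
gripper_force: 58.9
```

Emit:
carry_out(plan=[[0.07,0,0,0,0,0.01],[0.15,0,0,0,0,0.02],[0.24,0,0,0,0,0.04],[0.33,-0.01,0,0,0,0.05],[0.43,-0.01,0,0,0,0.07],[0.53,-0.02,0,0,0,0.09],[0.63,-0.02,0,0,0,0.11],[0.73,-0.03,0,0,0,0.13],[0.84,-0.03,0,0,0,0.15],[0.84,-0.03,0,0,0,0.15]])

```text
time: 63.6
eef_pos: [512.8, 9.9, 76.1]
tcp_rot: [-3.142, -0.001, 1.295]
contact_force: [-0.3, 0.5, -1.1]
opening: 23.9
gripper_force: 58.9
```

```bash
python3 - <<'E'
from h import *
im,c=shot("wrist","w11"); s=r.sense(); print(s["eef_pos"],s["tcp_rot"],s["opening"],s["gripper_force"])
a=go(*tw(-38,0),15,T[2]+90)
im,c=shot("top","t11"); print("plates")
for uv in [(335,190),(397,203),(350,228),(340,274)]: print(uv,fit(im,c,"plate",uv))
E
```

```text
[512.566   8.662  76.118] [-3.142 -0.     1.295] 24.553864131653 58.90608787536621
from [512.566   8.662  76.118] 74.2 to 510.88204277807233 7.955058290973759 15 74.5
   [-0.011, -0.014, 0.611, 0.0, 0.0, -0.011]
plates
(335, 190) (array([ 640.554, -249.921,   -1.771]), np.float64(0.9067796610169492))
(397, 203) (array([ 580.656, -400.422,    0.089]), np.float64(0.905240488155061))
(350, 228) (array([ 503.143, -246.341,   -0.332]), np.float64(0.8384512683578104))
(340, 274) (array([ 350.007, -256.795,    3.105]), np.float64(0.8695800614544213))
```

View pics/w11.png

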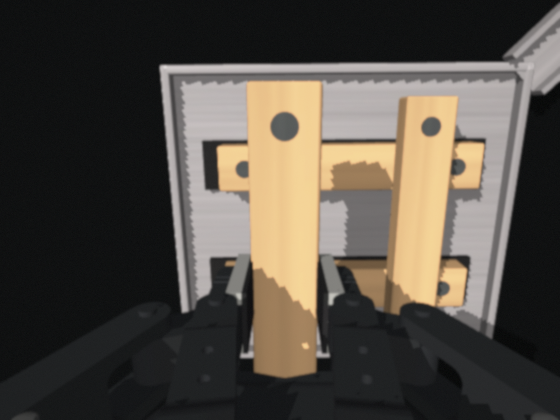

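The third slat lies crosswise at column 428, between the lower slats' ends, and the fourth is held parallel to it. I'll place it and head for plate P4 at (350,-257), which goes in first with its corner to the spout.

```bash
python3 - <<'E'
s=open("h.py").read()
s=s.replace("def fit(im,c,kind,uv,z=0,yaws=None,m=None,vmin=45):","def fit(im,c,kind,uv,z=0,yaws=None,m=None,vmin=45,rmax=420):").replace("""    def f(p):
        o=render(c,kind,p,z,m.shape);""","""    m2[2*rmax:]=0
    def f(p):
        o=render(c,kind,p,z,m.shape); o[2*rmax:]=0;""")
s+='''
def gpt(p,arm,g=7):
    """grasp point (world) and tool yaw in deg for plate pose p=(x,y,yaw rad)"""
    v=np.array([g,-26.] if arm=="A" else [-26.,g]); t=p[2]; R=np.array([[np.cos(t),-np.sin(t)],[np.sin(t),np.cos(t)]])
    return (*(np.array(p[:2])+R@v),np.degrees(t)+(0 if arm=="A" else 90))
def plook(p0,save=None,rmax=252,vmin=60):
    im,c=shot("wrist",save); s=r.sense(); R=Rn.from_euler("z",p0[2]).as_matrix(); uv=proj(c,R@[-26,-26,16]+[p0[0],p0[1],0])[0]
    a=mask(im,"plate",vmin); a[rmax:]=0; m=comp(a,uv); ys,xs=np.nonzero(m)
    p,q=fit(im,c,"plate",uv,yaws=[p0[2]],m=m,rmax=rmax); print("t",s["time"],"mask",xs.min(),xs.max(),ys.min(),ys.max(),"fit",p,np.degrees(p[2]).round(1),round(q,3)); return p
'''
open("h.py","w").write(s)
E
python3 - <<'E'
from h import *
a=(*tw(-38,0),88,74.5); g=gpt((350,-257,3.105),"B"); print(g); a=go(g[0],g[1],87,g[2],a)
E
```

```text
(np.float64(375.72650323827133), np.float64(-264.9465106261312), np.float64(267.9033953881206))
from [510.882   7.955  88.   ] 74.5 to 375.72650323827133 -264.9465106261312 87 87.9
   [-0.997, -0.191, 0.003, 0.0, 0.0, -0.149]
   [-0.979, -0.268, 0.003, 0.0, 0.0, -0.149]
   [-0.955, -0.344, 0.003, 0.0, 0.0, -0.149]
```

Emit:
carry_out(plan=[[-0.02,-0.014,0.1,0,0,-0.01],[-0.02,-0.014,0.2,0,0,-0.01],[-0.02,-0.014,0.3,0,0,-0.01],[-0.02,-0.014,0.38,0,0,-0.01],[-0.02,-0.014,0.45,0,0,-0.01],[-0.02,-0.014,0.5,0,0,-0.01],[-0.02,-0.014,0.54,0,0,-0.01],[-0.02,-0.014,0.57,0,0,-0.01],[-0.02,-0.014,0.595,0,0,-0.01],[-0.02,-0.014,0.61,0,0,-0.01]])

```text
time: 64.7
eef_pos: [510.6, 6.2, 15.1]
tcp_rot: [3.141, -0.0, 1.298]
contact_force: [0.0, 0.3, -0.8]
opening: 24.4
gripper_force: 58.9
```

Emit:
carry_out(plan=[[0,0,0,0,0,0],[0,0,0,0,0,0],[0,0,0,0,0,0],[0,0,0,0,0,0],[0,0,-0.1,0,0,0],[0,0,-0.25,0,0,0],[0,0,-0.4,0,0,0],[0,0,-0.55,0,0,0],[0,0,-0.72,0,0,0],[0,0,-0.72,0,0,0]], hand=0.06)

```text
time: 65.7
eef_pos: [512.0, 6.1, 89.8]
tcp_rot: [3.138, -0.001, 1.298]
contact_force: [0.2, 0.2, 0.4]
opening: 44.9
gripper_force: 0.0
```

Emit:
carry_out(plan=[[-0.25,-0.05,0,0,0,-0.04],[-0.5,-0.1,0,0,0,-0.08],[-0.75,-0.14,0,0,0,-0.12],[-0.99,-0.19,0,0,0,-0.15],[-0.99,-0.19,0,0,0,-0.15],[-0.99,-0.19,0,0,0,-0.15],[-0.99,-0.19,0,0,0,-0.15],[-0.99,-0.19,0,0,0,-0.15],[-0.99,-0.19,0,0,0,-0.15],[-0.99,-0.19,0,0,0,-0.15]], hand=0.5)

```text
time: 66.7
eef_pos: [465.8, -83.6, 87.1]
tcp_rot: [-3.142, -0.0, 1.378]
contact_force: [0.5, 1.3, 0.2]
opening: 63.9
gripper_force: 0.0
```

```bash
python3 - <<'E'
from h import *
cat='''
M["top2"]=[box(38-13,38+13,-75,75,16,32),box(-38-13,-38+13,-75,75,16,32)]
M["low2"]=[box(-75,75,38-13,38+13,0,16),box(-75,75,-38-13,-38+13,0,16)]
M["crib"]=M["top2"]+M["low2"]
'''
open("h.py","a").write(cat); exec(cat)
im,c=shot("wrist","w12"); m=mask(im,"slat"); m[250:]=0
ys,xs=np.nonzero(m); print(xs.min(),xs.max(),ys.min(),ys.max(),c[1].shape)
p,q=fit(im,c,"crib",None,z=10,yaws=[np.radians(-15.5)],m=m,rmax=250); print(p,np.degrees(p[2]),q,"want",T)
im,c=shot("top","t12"); m=comp(mask(im,"slat"),proj(c,(T[0],T[1]+30,30))[0]); print(fit(im,c,"crib",None,z=10,yaws=[-.27],m=m))
E
```

```text
259 551 0 200 (4, 4)
[548.371  -3.473  -0.267] -15.29888504487845 0.9523098004908375 want (547.5, -2.2, -15.5)
(array([505.107, -56.809,   0.522]), np.float64(0.34537538244292776))
```

The crib fit agrees with the plan to within about 1.5 mm (overlap 0.95). On to P4.

Emit:
carry_out(plan=[[-0.25,-0.07,0,0,0,-0.04],[-0.5,-0.14,0,0,0,-0.08],[-0.75,-0.2,0,0,0,-0.12],[-0.98,-0.27,0,0,0,-0.15],[-0.98,-0.27,0,0,0,-0.15],[-0.98,-0.27,0,0,0,-0.15],[-0.98,-0.27,0,0,0,-0.15],[-0.98,-0.27,0,0,0,-0.15],[-0.98,-0.27,0,0,0,-0.15],[-0.98,-0.27,0,0,0,-0.15]], hand=0.45)

```text
time: 67.8
eef_pos: [420.4, -174.6, 87.2]
tcp_rot: [3.142, -0.0, 1.456]
contact_force: [0.4, 0.6, -0.0]
opening: 61.9
gripper_force: 0.0
```

Emit:
carry_out(plan=[[-0.24,-0.08,0,0,0,-0.04],[-0.48,-0.16,0,0,0,-0.08],[-0.72,-0.25,0,0,0,-0.12],[-0.95,-0.34,0,0,0,-0.15],[-0.95,-0.34,0,0,0,-0.15],[-0.95,-0.34,0,0,0,-0.15],[-0.95,-0.34,0,0,0,-0.15],[-0.95,-0.34,0,0,0,-0.15],[-0.95,-0.34,0,0,0,-0.15],[-0.95,-0.34,0,0,0,-0.15]])

```text
time: 68.8
eef_pos: [375.8, -265.0, 87.2]
tcp_rot: [3.142, -0.0, 1.535]
contact_force: [-0.6, -0.7, 0.1]
opening: 62.0
gripper_force: 0.0
```

```bash
python3 - <<'E'
from h import *
p=plook((350,-257,3.105),"w13"); g=gpt(p,"B"); print(g)
a=go(g[0],g[1],-13,g[2]); a=a[:2]+(77,)+a[3:]
d=gpt((T[0],T[1],np.radians(T[2]+180)),"B"); print("dest",d); a=go(d[0],d[1],80,d[2],a)
E
```

```text
t 68.85 mask 174 324 130 251 fit [ 353.962 -257.436    3.088] 176.9 0.96
(np.float64(379.54912915090995), np.float64(-265.8220995970383), np.float64(266.9223706747418))
from [ 375.684 -265.127   87.199] 87.9 to 379.54912915090995 -265.8220995970383 -13 86.9
   [-0.003, 0.019, 0.501, 0.0, 0.0, 0.017]
   [-0.003, 0.019, 0.501, 0.0, 0.0, 0.017]
dest (np.float64(570.6837231508764), np.float64(-15.893610950495042), np.float64(254.5))
from [ 379.549 -265.822   77.   ] 86.9 to 570.6837231508764 -15.893610950495042 80 74.5
   [0.866, 0.591, -0.01, 0.0, 0.0, 0.138]
   [0.907, 0.527, -0.01, 0.0, 0.0, 0.138]
   [0.942, 0.461, -0.01, 0.0, 0.0, 0.138]
```

View pics/w13.png

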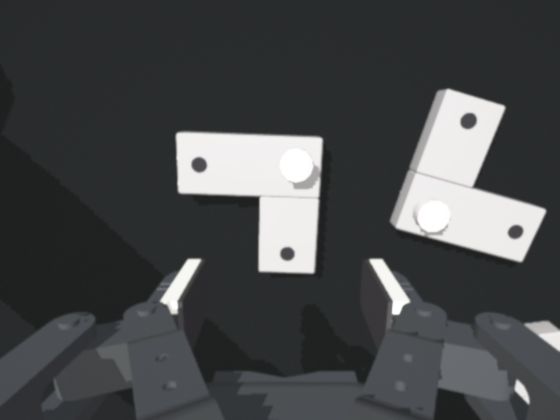

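P4's free arm is at (288,240), between the fingers, with the stud up at (296,165). It is the grey part; the neighbour at (460,175) is grey too. Gripping it.

Emit:
carry_out(plan=[[0,0.04,0.15,0,0,0.035],[0,0.04,0.3,0,0,0.035],[0,0.04,0.45,0,0,0.035],[0,0.04,0.6,0,0,0.035],[0,0.04,0.72,0,0,0.035],[0,0.04,0.82,0,0,0.035],[0,0.04,0.9,0,0,0.035],[0,0.04,0.96,0,0,0.035],[0,0.04,1,0,0,0.035],[0,0.04,1,0,0,0.035]])

```text
time: 69.85
eef_pos: [379.4, -265.6, -13.1]
tcp_rot: [-3.141, -0.0, 1.516]
contact_force: [-0.2, -0.2, 0.1]
opening: 62.1
gripper_force: 0.0
```

Emit:
carry_out(plan=[[0,0,0,0,0,0],[0,0,0,0,0,0],[0,0,0,0,0,0],[0,0,0,0,0,0],[0,0,0,0,0,0],[0,0,0,0,0,0],[0,0,0,0,0,0],[0,0,0,0,0,0],[0,0,-0.03,0,0,0],[0,0,-0.08,0,0,0]], hand=-1, force=80)

```text
time: 70.85
eef_pos: [379.4, -265.6, -4.5]
tcp_rot: [-3.141, -0.0, 1.516]
contact_force: [0.4, 0.1, -2.0]
opening: 35.8
gripper_force: 80.1
```

Emit:
carry_out(plan=[[0,0,-0.08,0,0,0],[0,0,-0.16,0,0,0],[0,0,-0.25,0,0,0],[0,0,-0.35,0,0,0],[0,0,-0.45,0,0,0],[0,0,-0.55,0,0,0],[0,0,-0.65,0,0,0],[0,0,-0.74,0,0,0],[0,0,-0.8,0,0,0],[0,0,-0.82,0,0,0]])

```text
time: 71.85
eef_pos: [379.7, -265.8, 77.9]
tcp_rot: [3.141, 0.001, 1.515]
contact_force: [-0.6, -0.3, -0.4]
opening: 35.8
gripper_force: 80.1
```

Emit:
carry_out(plan=[[0.07,0.05,0,0,0,0.01],[0.15,0.1,0,0,0,0.02],[0.25,0.17,0,0,0,0.04],[0.35,0.24,0,0,0,0.05],[0.45,0.31,0,0,0,0.07],[0.56,0.38,0,0,0,0.09],[0.67,0.46,0,0,0,0.11],[0.77,0.53,0,0,0,0.13],[0.87,0.59,0,0,0,0.14],[0.87,0.59,0,0,0,0.14]])

```text
time: 72.85
eef_pos: [444.3, -179.8, 76.9]
tcp_rot: [-3.142, -0.001, 1.445]
contact_force: [-0.0, 0.2, -1.5]
opening: 36.2
gripper_force: 80.1
```

Emit:
carry_out(plan=[[0.08,0.05,0,0,0,0.01],[0.17,0.1,0,0,0,0.02],[0.27,0.16,0,0,0,0.04],[0.37,0.22,0,0,0,0.05],[0.47,0.28,0,0,0,0.07],[0.58,0.34,0,0,0,0.09],[0.69,0.4,0,0,0,0.11],[0.8,0.47,0,0,0,0.13],[0.91,0.53,0,0,0,0.14],[0.91,0.53,0,0,0,0.14]])

```text
time: 73.85
eef_pos: [508.8, -96.4, 77.1]
tcp_rot: [3.141, -0.001, 1.372]
contact_force: [-0.9, 1.0, -0.8]
opening: 35.9
gripper_force: 80.1
```

Emit:
carry_out(plan=[[0.08,0.04,0,0,0,0.01],[0.17,0.08,0,0,0,0.02],[0.27,0.13,0,0,0,0.04],[0.38,0.18,0,0,0,0.05],[0.49,0.24,0,0,0,0.07],[0.6,0.29,0,0,0,0.09],[0.71,0.35,0,0,0,0.11],[0.83,0.4,0,0,0,0.13],[0.94,0.46,0,0,0,0.14],[0.94,0.46,0,0,0,0.14]])

```text
time: 74.85
eef_pos: [572.7, -13.3, 77.1]
tcp_rot: [3.141, -0.001, 1.298]
contact_force: [0.1, 0.6, -1.1]
opening: 35.6
gripper_force: 80.1
```

```bash
cat >> h.py <<'E'
def held(p0,bottom,arm,zt,off=13,save=None,rmax=250,vmin=105):
    """fit the held plate; print move putting the plate at the tray centre, yaw p0"""
    im,c=shot("wrist",save); s=r.sense(); e=s["eef_pos"]; w=s["tcp_rot"][2]; print("t",s["time"],e,np.degrees(w),s["opening"],s["gripper_force"])
    g=gpt((0,0,p0),arm); q0=np.array([e[0]-g[0],e[1]-g[1],p0]); h=e[2]+off
    # local edges: fit on the bright mask limited to a dilated prediction
    pr=cv2.dilate(cv2.resize(render(c,"plate",q0,h,(420,560)),(560,420),interpolation=cv2.INTER_NEAREST),np.ones((25,25)))
    a=mask(im,"plate",vmin)&pr; a[rmax:]=0
    p,q=fit(im,c,"plate",None,z=h,yaws=[p0],m=a,rmax=rmax); print("predicted",q0,"fit",p,np.degrees(p[2]),q)
    return p,q0
E
python3 - <<'E'
from h import *
p0=np.radians(T[2]+180)
held(p0,42,"B",30,save="w14")
d=gpt((*T[:2],p0),"B"); go(d[0],d[1],29.7,d[2])
E
```

```text
t 74.9 [571.749 -14.731  76.998] 74.32705762432016 35.94459527050014 80.09165525436401
predicted [548.565  -1.037   2.871] fit [549.494  -0.718   2.867] 164.26818317787243 0.8801429801735394
from [571.749 -14.731  76.998] 74.3 to 570.6837231508764 -15.893610950495042 29.7 74.5
   [-0.014, -0.007, 0.473, 0.0, 0.0, -0.006]
```

```bash
sed -i 's/^T=.*/T=(548.0,-2.7,-15.5)/' h.py; python3 - <<'E'
from h import *
g=gpt((503.1,-246.4,-.332),"B"); print(g); a=go(g[0],g[1],87,g[2],(571,-16,95,74.5))
E
```

```text
(np.float64(480.80133973483333), np.float64(-231.30795738216077), np.float64(70.97780120165666))
from [571 -16  95] 74.5 to 480.80133973483333 -231.30795738216077 87 71.0
   [-0.772, -0.098, 0.027, 0.0, 0.0, 0.039]
   [-0.774, -0.082, 0.027, 0.0, 0.0, 0.039]
   [-0.775, -0.066, 0.027, 0.0, 0.0, 0.039]
```

Emit:
carry_out(plan=[[-0.02,-0.005,0.1,0,0,-0.005],[-0.02,-0.005,0.18,0,0,-0.005],[-0.02,-0.005,0.26,0,0,-0.005],[-0.02,-0.005,0.32,0,0,-0.005],[-0.02,-0.005,0.37,0,0,-0.005],[-0.02,-0.005,0.41,0,0,-0.005],[-0.02,-0.005,0.44,0,0,-0.005],[-0.02,-0.005,0.46,0,0,-0.005],[-0.02,-0.005,0.475,0,0,-0.005],[-0.02,-0.005,0.475,0,0,-0.005]])

```text
time: 75.9
eef_pos: [570.4, -17.5, 30.0]
tcp_rot: [3.141, -0.0, 1.298]
contact_force: [-2.1, 0.2, 1.9]
opening: 35.9
gripper_force: 80.4
```

Emit:
carry_out(plan=[[0,0,0,0,0,0],[0,0,0,0,0,0],[0,0,0,0,0,0],[0,0,0,0,0,0],[0,0,-0.1,0,0,0],[0,0,-0.25,0,0,0],[0,0,-0.4,0,0,0],[0,0,-0.55,0,0,0],[0,0,-0.65,0,0,0],[0,0,-0.65,0,0,0]], hand=0.16)

```text
time: 76.9
eef_pos: [571.3, -17.6, 96.5]
tcp_rot: [3.139, -0.001, 1.298]
contact_force: [0.5, 0.4, 0.4]
opening: 49.5
gripper_force: 0.0
```

Emit:
carry_out(plan=[[-0.2,-0.03,0.01,0,0,0.01],[-0.4,-0.05,0.02,0,0,0.02],[-0.6,-0.08,0.03,0,0,0.03],[-0.77,-0.1,0.03,0,0,0.04],[-0.77,-0.1,0.03,0,0,0.04],[-0.77,-0.1,0.03,0,0,0.04],[-0.77,-0.1,0.03,0,0,0.04],[-0.77,-0.1,0.03,0,0,0.04],[-0.77,-0.1,0.03,0,0,0.04],[-0.77,-0.1,0.03,0,0,0.04]], hand=0.45)

```text
time: 77.9
eef_pos: [540.1, -88.5, 91.7]
tcp_rot: [3.142, -0.0, 1.278]
contact_force: [-0.7, -0.3, -0.1]
opening: 62.2
gripper_force: 0.0
```

Emit:
carry_out(plan=[[-0.2,-0.02,0.01,0,0,0.01],[-0.4,-0.04,0.02,0,0,0.02],[-0.6,-0.06,0.03,0,0,0.03],[-0.77,-0.08,0.03,0,0,0.04],[-0.77,-0.08,0.03,0,0,0.04],[-0.77,-0.08,0.03,0,0,0.04],[-0.77,-0.08,0.03,0,0,0.04],[-0.77,-0.08,0.03,0,0,0.04],[-0.77,-0.08,0.03,0,0,0.04],[-0.77,-0.08,0.03,0,0,0.04]])

```text
time: 78.9
eef_pos: [510.2, -159.9, 88.7]
tcp_rot: [-3.142, -0.0, 1.257]
contact_force: [-0.7, -0.6, 0.1]
opening: 61.8
gripper_force: 0.0
```

Emit:
carry_out(plan=[[-0.2,-0.02,0.01,0,0,0.01],[-0.4,-0.03,0.02,0,0,0.02],[-0.6,-0.05,0.03,0,0,0.03],[-0.77,-0.07,0.03,0,0,0.04],[-0.77,-0.07,0.03,0,0,0.04],[-0.77,-0.07,0.03,0,0,0.04],[-0.77,-0.07,0.03,0,0,0.04],[-0.77,-0.07,0.03,0,0,0.04],[-0.77,-0.07,0.03,0,0,0.04],[-0.77,-0.07,0.03,0,0,0.04]])

```text
time: 79.9
eef_pos: [479.8, -230.9, 85.7]
tcp_rot: [-3.142, -0.0, 1.236]
contact_force: [-0.1, -0.1, 0.4]
opening: 61.8
gripper_force: 0.0
```

```bash
python3 - <<'E'
from h import *
p=plook((503.1,-246.4,-.332),"w15"); g=gpt(p,"B"); print(g)
a=go(g[0],g[1],-13,g[2]); a=a[:2]+(77,)+a[3:]
d=gpt((T[0],T[1],np.radians(T[2])),"B"); print("dest",d); a=go(d[0],d[1],80,d[2],a)
E
```

```text
t 79.95 mask 253 397 154 251 fit [ 504.672 -246.08    -0.311] -17.8 0.965
(np.float64(482.06694462854), np.float64(-231.45137378007058), np.float64(72.16067616422437))
from [ 479.692 -231.065   85.693] 70.8 to 482.06694462854 -231.45137378007058 -13 72.2
   [0.004, 0.024, 0.987, 0.0, 0.0, -0.045]
dest (np.float64(524.8162768491236), np.float64(10.99361095049504), np.float64(74.5))
from [ 482.067 -231.451   77.   ] 72.2 to 524.8162768491236 10.99361095049504 80 74.5
   [0.813, -0.112, -0.01, 0.0, 0.0, -0.026]
   [0.814, -0.101, -0.01, 0.0, 0.0, -0.026]
   [0.816, -0.09, -0.01, 0.0, 0.0, -0.026]
```

Emit:
carry_out(plan=[[0.005,0.025,0.15,0,0,-0.045],[0.005,0.025,0.3,0,0,-0.045],[0.005,0.025,0.45,0,0,-0.045],[0.005,0.025,0.6,0,0,-0.045],[0.005,0.025,0.72,0,0,-0.045],[0.005,0.025,0.82,0,0,-0.045],[0.005,0.025,0.9,0,0,-0.045],[0.005,0.025,0.95,0,0,-0.045],[0.005,0.025,0.985,0,0,-0.045],[0.005,0.025,0.985,0,0,-0.045]])

```text
time: 80.95
eef_pos: [482.0, -231.8, -13.0]
tcp_rot: [-3.141, 0.0, 1.259]
contact_force: [-0.3, -0.0, 0.4]
opening: 62.2
gripper_force: 0.0
```

Emit:
carry_out(plan=[[0,0,0,0,0,0],[0,0,0,0,0,0],[0,0,0,0,0,0],[0,0,0,0,0,0],[0,0,0,0,0,0],[0,0,0,0,0,0],[0,0,0,0,0,0],[0,0,0,0,0,0],[0,0,-0.03,0,0,0],[0,0,-0.08,0,0,0]], hand=-1, force=80)

```text
time: 81.95
eef_pos: [481.9, -231.7, -4.6]
tcp_rot: [-3.141, -0.0, 1.259]
contact_force: [-0.3, 0.4, -0.9]
opening: 36.2
gripper_force: 79.9
```

Emit:
carry_out(plan=[[0,0,-0.08,0,0,0],[0,0,-0.16,0,0,0],[0,0,-0.25,0,0,0],[0,0,-0.35,0,0,0],[0,0,-0.45,0,0,0],[0,0,-0.55,0,0,0],[0,0,-0.65,0,0,0],[0,0,-0.74,0,0,0],[0,0,-0.82,0,0,0],[0,0,-0.85,0,0,0]])

```text
time: 82.95
eef_pos: [482.5, -231.9, 81.2]
tcp_rot: [3.14, 0.0, 1.259]
contact_force: [-0.1, 0.8, -1.1]
opening: 35.9
gripper_force: 79.9
```

Emit:
carry_out(plan=[[0.07,-0.01,0,0,0,0],[0.15,-0.02,0,0,0,0],[0.24,-0.03,0,0,0,-0.01],[0.34,-0.05,0,0,0,-0.01],[0.44,-0.06,0,0,0,-0.01],[0.54,-0.07,0,0,0,-0.02],[0.64,-0.09,0,0,0,-0.02],[0.73,-0.1,0,0,0,-0.02],[0.81,-0.11,0,0,0,-0.025],[0.81,-0.11,0,0,0,-0.025]])

```text
time: 83.95
eef_pos: [496.8, -149.8, 80.2]
tcp_rot: [-3.141, -0.001, 1.274]
contact_force: [-0.1, 0.7, -0.6]
opening: 36.1
gripper_force: 79.9
```

Emit:
carry_out(plan=[[0.07,-0.01,0,0,0,0],[0.15,-0.02,0,0,0,0],[0.24,-0.03,0,0,0,-0.01],[0.34,-0.04,0,0,0,-0.01],[0.44,-0.05,0,0,0,-0.01],[0.54,-0.06,0,0,0,-0.02],[0.64,-0.08,0,0,0,-0.02],[0.73,-0.09,0,0,0,-0.02],[0.81,-0.1,0,0,0,-0.025],[0.81,-0.1,0,0,0,-0.025]])

```text
time: 84.95
eef_pos: [511.0, -69.4, 80.1]
tcp_rot: [-3.141, -0.001, 1.287]
contact_force: [0.5, 0.1, -1.0]
opening: 35.8
gripper_force: 79.9
```

Emit:
carry_out(plan=[[0.07,-0.01,0,0,0,0],[0.15,-0.02,0,0,0,0],[0.24,-0.03,0,0,0,-0.01],[0.34,-0.04,0,0,0,-0.01],[0.44,-0.05,0,0,0,-0.01],[0.54,-0.06,0,0,0,-0.02],[0.64,-0.07,0,0,0,-0.02],[0.73,-0.08,0,0,0,-0.02],[0.815,-0.09,0,0,0,-0.025],[0.815,-0.09,0,0,0,-0.025]])

```text
time: 85.95
eef_pos: [525.3, 11.5, 80.1]
tcp_rot: [-3.141, -0.001, 1.3]
contact_force: [0.4, 0.6, -1.3]
opening: 35.8
gripper_force: 79.9
```

```bash
python3 - <<'E'
from h import *
p0=np.radians(T[2])
held(p0,58,"B",46,off=12,save="w16",rmax=250)
d=gpt((*T[:2],p0),"B"); go(d[0],d[1],46.7,d[2])
im,c=shot("top","t16")
for uv in [(335,190),(397,203)]: print(uv,fit(im,c,"plate",uv))
E
```

```text
t 86.0 [525.116  10.423  80.135] 74.44994209839254 36.16090380697061 79.94948387145996
predicted [548.3    -3.271  -0.271] fit [555.55    5.279  -0.033] -1.8804464367225158 0.6896411535125759
from [525.116  10.423  80.135] 74.4 to 524.8162768491236 10.99361095049504 46.7 74.5
   [0.005, -0.004, 0.334, 0.0, 0.0, -0.002]
(335, 190) (array([ 639.857, -250.324,   -1.747]), np.float64(0.9088897085946145))
(397, 203) (array([ 580.623, -400.247,    0.093]), np.float64(0.9151183970856102))
```

```bash
python3 - <<'E'
from h import *
for arm in "AB":
    g=gpt((640,-250.3,-1.75),arm); print(arm,g); a=go(g[0],g[1],87,g[2],(525,11,115,74.5))
E
```

```text
A (np.float64(613.1686429917312), np.float64(-252.55350418123078), np.float64(-100.26761414789407))
from [525  11 115] 74.5 to 613.1686429917312 -252.55350418123078 87 79.7
   [-0.768, 0.518, 0.093, 0.0, 0.0, -0.058]
   [-0.783, 0.494, 0.093, 0.0, 0.0, -0.058]
   [-0.798, 0.47, 0.093, 0.0, 0.0, -0.058]
B (np.float64(651.5222990750043), np.float64(-225.9640877708241), np.float64(-10.267614147894065))
from [525  11 115] 74.5 to 651.5222990750043 -225.9640877708241 87 -10.3
   [-0.648, 0.617, 0.093, 0.0, 0.0, 0.942]
   [-0.279, 0.851, 0.093, 0.0, 0.0, 0.942]
   [0.157, 0.882, 0.093, 0.0, 0.0, 0.942]
```

Emit:
carry_out(plan=[[0,0,0.07,0,0,0],[0,0,0.14,0,0,0],[0,0,0.2,0,0,0],[0,0,0.24,0,0,0],[0,0,0.27,0,0,0],[0,0,0.3,0,0,0],[0,0,0.315,0,0,0],[0,0,0.325,0,0,0],[0,0,0.335,0,0,0],[0,0,0.335,0,0,0]])

```text
time: 87.05
eef_pos: [525.0, 9.8, 46.7]
tcp_rot: [3.142, -0.0, 1.298]
contact_force: [1.1, -0.4, -1.9]
opening: 35.6
gripper_force: 79.9
```

Emit:
carry_out(plan=[[0,0,0,0,0,0],[0,0,0,0,0,0],[0,0,0,0,0,0],[0,0,0,0,0,0],[0,0,-0.1,0,0,0],[0,0,-0.25,0,0,0],[0,0,-0.4,0,0,0],[0,0,-0.55,0,0,0],[0,0,-0.65,0,0,0],[0,0,-0.65,0,0,0]], hand=0.12)

```text
time: 88.05
eef_pos: [526.0, 9.8, 113.3]
tcp_rot: [3.139, -0.001, 1.298]
contact_force: [0.7, -0.1, -0.0]
opening: 47.9
gripper_force: 0.0
```

Plate 2 is released. Next is P1, by arm A. On the way I'll take a stand-off picture of the pile.

Emit:
carry_out(plan=[[-0.2,0.13,0.02,0,0,-0.02],[-0.4,0.26,0.04,0,0,-0.03],[-0.6,0.4,0.06,0,0,-0.05],[-0.77,0.52,0.08,0,0,-0.06],[-0.77,0.52,0.08,0,0,-0.06],[-0.77,0.52,0.08,0,0,-0.06],[-0.77,0.52,0.08,0,0,-0.06],[-0.77,0.52,0.08,0,0,-0.06],[-0.77,0.52,0.08,0,0,-0.06],[-0.77,0.52,0.08,0,0,-0.06]], hand=0.45)

```text
time: 89.05
eef_pos: [554.4, -77.8, 103.8]
tcp_rot: [3.142, -0.0, 1.331]
contact_force: [-0.3, 0.1, -0.1]
opening: 61.5
gripper_force: 0.0
```

```bash
python3 - <<'E'
from h import *
im,c=shot("wrist","w17"); t=np.radians(T[2])
o=im[:,:,::-1].copy()
for kind,p,z,col in (("plate",(*T[:2],t+np.pi),42,(0,0,255)),("plate",(*T[:2],t),58,(0,255,0))):
    R=Rn.from_euler("z",p[2]).as_matrix()
    L=np.array([[-45,-45],[45,-45],[45,-7],[-7,-7],[-7,45],[-45,45]]); q=proj(c,np.c_[L,np.full(6,16)]@R.T+[p[0],p[1],z])
    cv2.polylines(o,[np.round(q).astype(int)],True,col,1)
    q=proj(c,(R@[-29,-29,27]+[p[0],p[1],z]))[0]; cv2.circle(o,tuple(np.round(q).astype(int)),3,col,-1); print(q)
u=np.clip(proj(c,[*T[:2],60])[0].astype(int),[150,0],[410,420]); print(u)
cv2.imwrite("pics/w17c.png",cv2.resize(o[0:300,max(0,u[0]-190):u[0]+190],None,fx=2,fy=2))
E
```

```text
[293.887  37.225]
[169.001 158.651]
[236  99]
```

View pics/w17c.png

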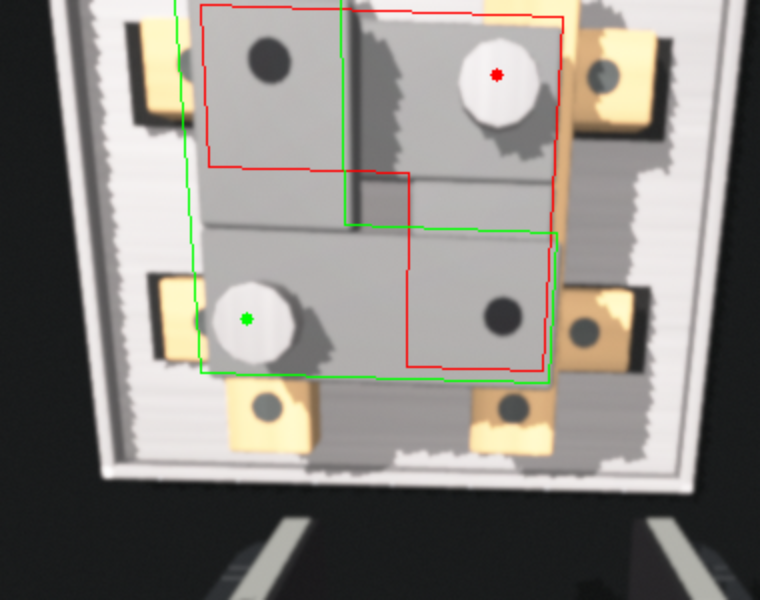

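The pile lies level and square. The lower stud at (499,83) stands in the empty quarter with its corner to the spout. Plate 2's stud is at (254,322), and both match the model outlines to about 2–3 mm. Continuing to P1.

Emit:
carry_out(plan=[[-0.2,0.12,0.02,0,0,-0.02],[-0.4,0.25,0.04,0,0,-0.03],[-0.6,0.38,0.06,0,0,-0.05],[-0.78,0.49,0.08,0,0,-0.06],[-0.78,0.49,0.08,0,0,-0.06],[-0.78,0.49,0.08,0,0,-0.06],[-0.78,0.49,0.08,0,0,-0.06],[-0.78,0.49,0.08,0,0,-0.06],[-0.78,0.49,0.08,0,0,-0.06],[-0.78,0.49,0.08,0,0,-0.06]])

```text
time: 90.1
eef_pos: [583.4, -165.3, 95.8]
tcp_rot: [3.141, -0.0, 1.362]
contact_force: [-0.5, 0.1, -0.7]
opening: 61.9
gripper_force: 0.0
```

Emit:
carry_out(plan=[[-0.2,0.12,0.02,0,0,-0.02],[-0.4,0.24,0.04,0,0,-0.03],[-0.6,0.36,0.06,0,0,-0.05],[-0.8,0.47,0.08,0,0,-0.06],[-0.8,0.47,0.08,0,0,-0.06],[-0.8,0.47,0.08,0,0,-0.06],[-0.8,0.47,0.08,0,0,-0.06],[-0.8,0.47,0.08,0,0,-0.06],[-0.8,0.47,0.08,0,0,-0.06],[-0.8,0.47,0.08,0,0,-0.06]])

```text
time: 91.1
eef_pos: [612.8, -253.2, 87.9]
tcp_rot: [3.141, -0.0, 1.393]
contact_force: [0.8, 0.2, -0.3]
opening: 61.9
gripper_force: 0.0
```

```bash
python3 - <<'E'
from h import *
p=plook((640,-250.3,-1.75),"w18"); g=gpt(p,"A"); print(g)
a=go(g[0],g[1],-13,g[2]); a=a[:2]+(90,)+(a[3],)
d=gpt((T[0],T[1],np.radians(T[2]+180)),"A"); print("dest",d,a); a=go(d[0],d[1],95,d[2],a)
im=cv2.imread("pics/w18.png"); R=Rn.from_euler("z",p[2]).as_matrix(); u=proj(cam("wrist"),R@[10,-26,16]+[p[0],p[1],0])[0].astype(int); print("BGR at arm",u,im[u[1],u[0]])
E
```

```text
t 91.15 mask 256 405 126 251 fit [ 642.507 -247.926   -1.773] -101.6 0.96
(np.float64(615.6297440665868), np.float64(-249.5488661943208), np.float64(-101.61351468178883))
from [ 612.76  -253.442   87.834] 79.8 to 615.6297440665868 -249.5488661943208 -13 78.4
   [0.022, 0.011, 0.504, 0.0, 0.0, 0.024]
   [0.022, 0.01, 0.504, 0.0, 0.0, 0.024]
dest (np.float64(548.2027846055743), np.float64(24.225060415971996), np.float64(164.5)) (np.float64(615.6297440665868), np.float64(-249.5488661943208), 90, np.float64(78.38648531821116))
from [ 615.63  -249.549   90.   ] 78.4 to 548.2027846055743 24.225060415971996 95 164.5
   [0.849, -0.404, -0.017, 0.0, 0.0, -0.957]
   [0.938, 0.053, -0.017, 0.0, 0.0, -0.957]
   [0.797, 0.497, -0.017, 0.0, 0.0, -0.957]
BGR at arm [285 213] [237 238 239]
```

P1 is grey and sits where expected. The carry needs a turn of −94° to reach tool yaw −15.5°, not +86°, so I'll recompute the steps.

```bash
cat >> h.py <<'E'
def steps(a,b,n):
    """a,b=(x,y,z,yaw deg), exact turn"""
    D=(np.array(b)-np.array(a))/n
    for k in range(n):
        t=np.radians(a[3]+k*D[3]); print(np.round([(D[0]*np.cos(t)+D[1]*np.sin(t))/100,(D[0]*np.sin(t)-D[1]*np.cos(t))/100,-D[2]/100,-D[3]/30],3).tolist())
E
python3 - <<'E'
from h import *
steps((615.6,-249.5,95,78.4),(548.2,24.2,95,-15.5),4)
E
```

```text
[0.636, -0.303, -0.0, 0.783]
[0.463, -0.531, -0.0, 0.783]
[0.213, -0.672, -0.0, 0.783]
[-0.072, -0.701, -0.0, 0.783]
```

Emit:
carry_out(plan=[[0.044,0.02,0.15,0,0,0.048],[0.044,0.02,0.3,0,0,0.048],[0.044,0.02,0.45,0,0,0.048],[0.044,0.02,0.6,0,0,0.048],[0.044,0.02,0.72,0,0,0.048],[0.044,0.02,0.82,0,0,0.048],[0.044,0.02,0.9,0,0,0.048],[0.044,0.02,0.96,0,0,0.048],[0.044,0.02,1,0,0,0.048],[0.044,0.02,1,0,0,0.048]])

```text
time: 92.15
eef_pos: [615.3, -249.8, -12.7]
tcp_rot: [-3.141, -0.0, 1.367]
contact_force: [0.2, -0.5, 0.2]
opening: 62.0
gripper_force: 0.0
```

Emit:
carry_out(plan=[[0,0,0,0,0,0],[0,0,0,0,0,0],[0,0,0,0,0,0],[0,0,0,0,0,0],[0,0,0,0,0,0],[0,0,0,0,0,0],[0,0,0,0,0,0],[0,0,0,0,0,0],[0,0,-0.03,0,0,0],[0,0,-0.08,0,0,0]], hand=-1, force=80)

```text
time: 93.15
eef_pos: [615.0, -249.6, -4.5]
tcp_rot: [-3.141, -0.0, 1.367]
contact_force: [1.0, -0.6, -1.9]
opening: 35.9
gripper_force: 79.9
```

Emit:
carry_out(plan=[[0,0,-0.08,0,0,0],[0,0,-0.18,0,0,0],[0,0,-0.29,0,0,0],[0,0,-0.4,0,0,0],[0,0,-0.52,0,0,0],[0,0,-0.64,0,0,0],[0,0,-0.75,0,0,0],[0,0,-0.85,0,0,0],[0,0,-0.94,0,0,0],[0,0,-0.98,0,0,0]])

```text
time: 94.15
eef_pos: [615.8, -250.0, 94.9]
tcp_rot: [3.14, 0.0, 1.367]
contact_force: [1.0, -0.5, -1.5]
opening: 35.7
gripper_force: 80.0
```

Emit:
carry_out(plan=[[0.05,-0.02,0,0,0,0.06],[0.11,-0.05,0,0,0,0.13],[0.18,-0.08,0,0,0,0.22],[0.26,-0.12,0,0,0,0.32],[0.34,-0.16,0,0,0,0.42],[0.42,-0.2,0,0,0,0.52],[0.5,-0.24,0,0,0,0.62],[0.57,-0.27,0,0,0,0.71],[0.635,-0.305,0,0,0,0.78],[0.635,-0.305,0,0,0,0.78]])

```text
time: 95.15
eef_pos: [598.2, -179.9, 93.4]
tcp_rot: [-3.14, -0.0, 0.96]
contact_force: [0.0, -0.1, -2.0]
opening: 35.8
gripper_force: 80.0
```

Emit:
carry_out(plan=[[0.04,-0.04,0,0,0,0.06],[0.08,-0.09,0,0,0,0.13],[0.13,-0.15,0,0,0,0.22],[0.19,-0.22,0,0,0,0.32],[0.25,-0.29,0,0,0,0.42],[0.31,-0.36,0,0,0,0.52],[0.37,-0.43,0,0,0,0.62],[0.42,-0.49,0,0,0,0.71],[0.465,-0.53,0,0,0,0.78],[0.465,-0.53,0,0,0,0.78]])

```text
time: 96.15
eef_pos: [581.7, -112.2, 93.5]
tcp_rot: [-3.141, 0.0, 0.552]
contact_force: [-0.3, 0.3, -2.0]
opening: 35.8
gripper_force: 80.0
```

Emit:
carry_out(plan=[[0.02,-0.05,0,0,0,0.06],[0.04,-0.12,0,0,0,0.13],[0.06,-0.2,0,0,0,0.22],[0.09,-0.28,0,0,0,0.32],[0.12,-0.37,0,0,0,0.42],[0.14,-0.46,0,0,0,0.52],[0.17,-0.54,0,0,0,0.62],[0.19,-0.61,0,0,0,0.71],[0.215,-0.67,0,0,0,0.78],[0.215,-0.67,0,0,0,0.78]])

```text
time: 97.15
eef_pos: [565.1, -44.2, 93.6]
tcp_rot: [-3.141, 0.0, 0.144]
contact_force: [-0.4, -0.5, -1.2]
opening: 36.3
gripper_force: 80.0
```

Emit:
carry_out(plan=[[-0.01,-0.05,0,0,0,0.06],[-0.01,-0.12,0,0,0,0.13],[-0.02,-0.2,0,0,0,0.22],[-0.03,-0.29,0,0,0,0.32],[-0.04,-0.38,0,0,0,0.42],[-0.05,-0.47,0,0,0,0.52],[-0.06,-0.56,0,0,0,0.62],[-0.065,-0.64,0,0,0,0.71],[-0.07,-0.7,0,0,0,0.79],[-0.07,-0.7,0,0,0,0.79]])

```text
time: 98.15
eef_pos: [548.2, 23.9, 93.6]
tcp_rot: [3.141, 0.0, -0.269]
contact_force: [-0.5, 0.4, -0.3]
opening: 35.9
gripper_force: 80.0
```

```bash
python3 - <<'E'
from h import *
p0=np.radians(T[2]+180)
held(p0,74,"A",63,off=12,save="w19",rmax=250,vmin=120)
d=gpt((*T[:2],p0),"A"); go(d[0],d[1],62.6,d[2]); print(r.sense()["qpos"])
im,c=shot("top","t19"); p,q=fit(im,c,"plate",(397,203)); print(p,q)
g=gpt(p,"A"); go(g[0],g[1],87,g[2],(548,24,128,-15.5))
E
```

```text
t 98.2 [548.355  23.238  93.683] -15.39455043986519 35.945010705281454 80.03798604011536
predicted [548.153  -3.687   2.871] fit [533.753  33.059  -2.693] -154.32196522983656 0.3510391516356578
from [548.355  23.238  93.683] -15.4 to 548.2027846055743 24.225060415971996 62.6 -15.5
   [-0.004, -0.009, 0.311, 0.0, 0.0, 0.004]
[-0.496  0.603  0.647  1.873 -0.483  0.826 -1.438]
[ 580.36  -402.399    0.116] 0.9425028184892897
from [548  24 128] -15.5 to 590.3305946343444 -427.41032350395255 87 6.7
   [0.323, 0.847, 0.082, 0.0, 0.0, -0.148]
   [0.256, 0.87, 0.082, 0.0, 0.0, -0.148]
   [0.188, 0.887, 0.082, 0.0, 0.0, -0.148]
   [0.119, 0.899, 0.082, 0.0, 0.0, -0.148]
   [0.049, 0.905, 0.082, 0.0, 0.0, -0.148]
```

Emit:
carry_out(plan=[[0,-0.005,0.07,0,0,0],[0,-0.005,0.13,0,0,0],[0,-0.005,0.18,0,0,0],[0,-0.005,0.22,0,0,0],[0,-0.005,0.25,0,0,0],[0,-0.005,0.275,0,0,0],[0,-0.005,0.29,0,0,0],[0,-0.005,0.305,0,0,0],[0,-0.005,0.315,0,0,0],[0,-0.005,0.315,0,0,0]])

```text
time: 99.25
eef_pos: [548.3, 24.2, 62.6]
tcp_rot: [-3.141, -0.0, -0.271]
contact_force: [-1.5, 0.5, 4.3]
opening: 35.9
gripper_force: 80.5
```

Emit:
carry_out(plan=[[0,0,0,0,0,0],[0,0,0,0,0,0],[0,0,0,0,0,0],[0,0,0,0,0,0],[0,0,-0.1,0,0,0],[0,0,-0.25,0,0,0],[0,0,-0.4,0,0,0],[0,0,-0.55,0,0,0],[0,0,-0.65,0,0,0],[0,0,-0.65,0,0,0]], hand=0.12)

```text
time: 100.25
eef_pos: [549.2, 24.0, 128.8]
tcp_rot: [-3.141, -0.003, -0.271]
contact_force: [-0.5, 0.6, 0.4]
opening: 47.9
gripper_force: 0.0
```

Emit:
carry_out(plan=[[0.08,0.21,0.02,0,0,-0.04],[0.16,0.42,0.04,0,0,-0.08],[0.24,0.64,0.06,0,0,-0.12],[0.32,0.85,0.08,0,0,-0.15],[0.32,0.85,0.08,0,0,-0.15],[0.32,0.85,0.08,0,0,-0.15],[0.32,0.85,0.08,0,0,-0.15],[0.32,0.85,0.08,0,0,-0.15],[0.32,0.85,0.08,0,0,-0.15],[0.32,0.85,0.08,0,0,-0.15]], hand=0.45)

```text
time: 101.25
eef_pos: [556.4, -65.7, 119.2]
tcp_rot: [-3.141, 0.0, -0.192]
contact_force: [-0.5, -1.1, -1.2]
opening: 61.8
gripper_force: 0.0
```

Emit:
carry_out(plan=[[0.06,0.22,0.02,0,0,-0.04],[0.12,0.44,0.04,0,0,-0.08],[0.19,0.65,0.06,0,0,-0.12],[0.26,0.87,0.08,0,0,-0.15],[0.26,0.87,0.08,0,0,-0.15],[0.26,0.87,0.08,0,0,-0.15],[0.26,0.87,0.08,0,0,-0.15],[0.26,0.87,0.08,0,0,-0.15],[0.26,0.87,0.08,0,0,-0.15],[0.26,0.87,0.08,0,0,-0.15]])

```text
time: 102.25
eef_pos: [565.2, -156.0, 111.2]
tcp_rot: [-3.141, 0.0, -0.114]
contact_force: [-0.9, 0.1, -0.5]
opening: 61.8
gripper_force: 0.0
```

Emit:
carry_out(plan=[[0.05,0.22,0.02,0,0,-0.04],[0.1,0.44,0.04,0,0,-0.08],[0.14,0.66,0.06,0,0,-0.12],[0.19,0.89,0.08,0,0,-0.15],[0.19,0.89,0.08,0,0,-0.15],[0.19,0.89,0.08,0,0,-0.15],[0.19,0.89,0.08,0,0,-0.15],[0.19,0.89,0.08,0,0,-0.15],[0.19,0.89,0.08,0,0,-0.15],[0.19,0.89,0.08,0,0,-0.15]])

```text
time: 103.25
eef_pos: [574.1, -246.6, 103.3]
tcp_rot: [-3.141, -0.0, -0.035]
contact_force: [-1.2, -1.1, -0.5]
opening: 61.8
gripper_force: 0.0
```

Emit:
carry_out(plan=[[0.03,0.22,0.02,0,0,-0.04],[0.06,0.45,0.04,0,0,-0.08],[0.09,0.67,0.06,0,0,-0.12],[0.12,0.9,0.08,0,0,-0.15],[0.12,0.9,0.08,0,0,-0.15],[0.12,0.9,0.08,0,0,-0.15],[0.12,0.9,0.08,0,0,-0.15],[0.12,0.9,0.08,0,0,-0.15],[0.12,0.9,0.08,0,0,-0.15],[0.12,0.9,0.08,0,0,-0.15]])

```text
time: 104.25
eef_pos: [582.9, -337.0, 95.3]
tcp_rot: [-3.141, -0.0, 0.043]
contact_force: [-0.3, 0.2, 0.3]
opening: 61.8
gripper_force: 0.0
```

Emit:
carry_out(plan=[[0.01,0.22,0.02,0,0,-0.04],[0.02,0.45,0.04,0,0,-0.08],[0.03,0.67,0.06,0,0,-0.12],[0.05,0.9,0.08,0,0,-0.15],[0.05,0.9,0.08,0,0,-0.15],[0.05,0.9,0.08,0,0,-0.15],[0.05,0.9,0.08,0,0,-0.15],[0.05,0.9,0.08,0,0,-0.15],[0.05,0.9,0.08,0,0,-0.15],[0.05,0.9,0.08,0,0,-0.15]])

```text
time: 105.25
eef_pos: [591.8, -426.8, 87.4]
tcp_rot: [3.142, -0.0, 0.122]
contact_force: [0.4, -0.2, 0.5]
opening: 62.0
gripper_force: 0.0
```

```bash
python3 - <<'E'
from h import *
p=plook((580.4,-402.4,.116),"w20"); g=gpt(p,"A"); print(g)
a=go(g[0],g[1],-13,g[2]); a=(*a[:2],100,a[3])
d=gpt((T[0],T[1],np.radians(T[2])),"A"); print("dest",d); steps(a,(d[0],d[1],100,d[2]),5)
im=cv2.imread("pics/w20.png"); R=Rn.from_euler("z",p[2]).as_matrix(); u=proj(cam("wrist"),R@[10,-26,16]+[p[0],p[1],0])[0].astype(int); print("BGR at arm",u,im[u[1],u[0]])
E
```

```text
t 105.3 mask 171 312 156 251 fit [ 581.322 -401.375    0.114] 6.5 0.965
(np.float64(591.2342999976742), np.float64(-426.4098597393676), np.float64(6.532356618098645))
from [ 591.645 -426.929   87.358] 7.0 to 591.2342999976742 -426.4098597393676 -13 6.5
   [-0.002, -0.003, 0.502, 0.0, 0.0, 0.007]
   [-0.002, -0.003, 0.502, 0.0, 0.0, 0.007]
dest (np.float64(547.7972153944257), np.float64(-29.625060415971994), np.float64(-15.5))
[0.004, -0.798, -0.0, 0.147]
[-0.057, -0.796, -0.0, 0.147]
[-0.118, -0.789, -0.0, 0.147]
[-0.179, -0.778, -0.0, 0.147]
[-0.238, -0.762, -0.0, 0.147]
BGR at arm [280 213] [245 246 247]
```

Emit:
carry_out(plan=[[-0.004,-0.005,0.15,0,0,0.014],[-0.004,-0.005,0.3,0,0,0.014],[-0.004,-0.005,0.45,0,0,0.014],[-0.004,-0.005,0.6,0,0,0.014],[-0.004,-0.005,0.72,0,0,0.014],[-0.004,-0.005,0.82,0,0,0.014],[-0.004,-0.005,0.9,0,0,0.014],[-0.004,-0.005,0.96,0,0,0.014],[-0.004,-0.005,1,0,0,0.014],[-0.004,-0.005,1,0,0,0.014]])

```text
time: 106.3
eef_pos: [590.9, -426.8, -13.2]
tcp_rot: [-3.141, 0.0, 0.114]
contact_force: [0.1, 0.2, 0.6]
opening: 62.0
gripper_force: 0.0
```

Emit:
carry_out(plan=[[0,0,0,0,0,0],[0,0,0,0,0,0],[0,0,0,0,0,0],[0,0,0,0,0,0],[0,0,0,0,0,0],[0,0,0,0,0,0],[0,0,0,0,0,0],[0,0,0,0,0,0],[0,0,-0.03,0,0,0],[0,0,-0.08,0,0,0]], hand=-1, force=80)

```text
time: 107.3
eef_pos: [590.6, -426.5, -5.2]
tcp_rot: [-3.141, 0.001, 0.114]
contact_force: [0.3, 0.3, -1.3]
opening: 35.7
gripper_force: 80.8
```

Emit:
carry_out(plan=[[0,0,-0.08,0,0,0],[0,0,-0.18,0,0,0],[0,0,-0.29,0,0,0],[0,0,-0.4,0,0,0],[0,0,-0.52,0,0,0],[0,0,-0.64,0,0,0],[0,0,-0.75,0,0,0],[0,0,-0.86,0,0,0],[0,0,-0.95,0,0,0],[0,0,-1,0,0,0]])

```text
time: 108.3
eef_pos: [591.2, -427.2, 96.4]
tcp_rot: [3.141, -0.001, 0.114]
contact_force: [0.8, 0.1, -1.2]
opening: 36.1
gripper_force: 80.8
```

Emit:
carry_out(plan=[[0,-0.07,0,0,0,0.01],[0,-0.15,-0.01,0,0,0.03],[0,-0.24,-0.02,0,0,0.04],[0,-0.33,-0.03,0,0,0.06],[0,-0.43,-0.04,0,0,0.08],[0,-0.53,-0.05,0,0,0.1],[0,-0.63,-0.06,0,0,0.12],[0,-0.72,-0.07,0,0,0.14],[0,-0.8,-0.08,0,0,0.147],[0,-0.8,-0.08,0,0,0.147]])

```text
time: 109.3
eef_pos: [582.4, -345.8, 103.4]
tcp_rot: [-3.141, -0.0, 0.038]
contact_force: [0.4, -0.3, -1.0]
opening: 36.2
gripper_force: 80.8
```

Emit:
carry_out(plan=[[0,-0.07,0,0,0,0.01],[-0.01,-0.15,0,0,0,0.03],[-0.02,-0.24,0,0,0,0.04],[-0.02,-0.33,0,0,0,0.06],[-0.03,-0.43,0,0,0,0.08],[-0.04,-0.53,0,0,0,0.1],[-0.05,-0.63,0,0,0,0.12],[-0.05,-0.72,0,0,0,0.14],[-0.057,-0.796,0,0,0,0.147],[-0.057,-0.796,0,0,0,0.147]])

```text
time: 110.3
eef_pos: [573.5, -266.5, 103.1]
tcp_rot: [-3.141, 0.0, -0.039]
contact_force: [-0.5, 0.5, -1.5]
opening: 35.8
gripper_force: 80.8
```

Emit:
carry_out(plan=[[-0.01,-0.07,0,0,0,0.01],[-0.02,-0.15,0,0,0,0.03],[-0.04,-0.24,0,0,0,0.04],[-0.05,-0.33,0,0,0,0.06],[-0.06,-0.43,0,0,0,0.08],[-0.08,-0.53,0,0,0,0.1],[-0.09,-0.63,0,0,0,0.12],[-0.11,-0.72,0,0,0,0.14],[-0.118,-0.789,0,0,0,0.147],[-0.118,-0.789,0,0,0,0.147]])

```text
time: 111.3
eef_pos: [564.8, -187.3, 103.1]
tcp_rot: [-3.141, 0.0, -0.116]
contact_force: [-0.2, -0.6, -0.9]
opening: 35.9
gripper_force: 80.8
```

Emit:
carry_out(plan=[[-0.02,-0.07,0,0,0,0.01],[-0.03,-0.15,0,0,0,0.03],[-0.05,-0.24,0,0,0,0.04],[-0.08,-0.33,0,0,0,0.06],[-0.1,-0.43,0,0,0,0.08],[-0.12,-0.53,0,0,0,0.1],[-0.14,-0.63,0,0,0,0.12],[-0.16,-0.71,0,0,0,0.14],[-0.179,-0.778,0,0,0,0.147],[-0.179,-0.778,0,0,0,0.147]])

```text
time: 112.3
eef_pos: [555.9, -108.0, 103.1]
tcp_rot: [-3.141, 0.0, -0.193]
contact_force: [0.3, 0.0, -1.3]
opening: 36.0
gripper_force: 80.8
```

Emit:
carry_out(plan=[[-0.02,-0.07,0,0,0,0.01],[-0.04,-0.15,0,0,0,0.03],[-0.07,-0.23,0,0,0,0.04],[-0.1,-0.32,0,0,0,0.06],[-0.13,-0.42,0,0,0,0.08],[-0.16,-0.52,0,0,0,0.1],[-0.19,-0.61,0,0,0,0.12],[-0.22,-0.7,0,0,0,0.14],[-0.238,-0.762,0,0,0,0.147],[-0.238,-0.762,0,0,0,0.147]])

```text
time: 113.3
eef_pos: [547.2, -28.7, 103.1]
tcp_rot: [-3.141, 0.0, -0.269]
contact_force: [-0.2, 0.0, -1.4]
opening: 35.9
gripper_force: 80.7
```

```bash
python3 - <<'E'
from h import *
s=r.sense(); im,c=shot("wrist","w21"); s=r.sense(); print(s["eef_pos"],s["opening"],s["gripper_force"],s["qpos"])
d=gpt((*T[:2],np.radians(T[2])),"A"); go(d[0],d[1],78.6,d[2])
E
```

```text
[547.304 -29.628 103.18 ] 35.77368553693006 80.74564933776855 [-0.405  0.59   0.654  1.865 -0.469  0.845 -1.354]
from [547.304 -29.628 103.18 ] -15.5 to 547.7972153944257 -29.625060415971994 78.6 -15.5
   [0.005, -0.001, 0.246, 0.0, 0.0, 0.001]
```

Emit:
carry_out(plan=[[0.005,0,0.05,0,0,0],[0.005,0,0.1,0,0,0],[0.005,0,0.14,0,0,0],[0.005,0,0.17,0,0,0],[0.005,0,0.195,0,0,0],[0.005,0,0.215,0,0,0],[0.005,0,0.23,0,0,0],[0.005,0,0.24,0,0,0],[0.005,0,0.25,0,0,0],[0.005,0,0.25,0,0,0]])

```text
time: 114.35
eef_pos: [547.8, -30.2, 78.3]
tcp_rot: [-3.142, -0.0, -0.271]
contact_force: [0.0, 0.4, -0.6]
opening: 35.7
gripper_force: 80.8
```

Emit:
carry_out(plan=[[0,0,0,0,0,0],[0,0,0,0,0,0],[0,0,0,0,0,0],[0,0,0,0,0,0],[0,0,-0.1,0,0,0],[0,0,-0.25,0,0,0],[0,0,-0.4,0,0,0],[0,0,-0.55,0,0,0],[0,0,-0.65,0,0,0],[0,0,-0.75,0,0,0]], hand=0.12)

```text
time: 115.35
eef_pos: [547.8, -30.2, 154.2]
tcp_rot: [-3.141, -0.0, -0.271]
contact_force: [0.3, -0.8, -0.6]
opening: 47.8
gripper_force: 0.0
```

Emit:
carry_out(plan=[[-0.2,0,0,0,0,0],[-0.4,0,-0.1,0,0,0],[-0.6,0,-0.2,0,0,0],[-0.8,0,-0.3,0,0,0],[-0.8,0,-0.4,0,0,0],[-0.8,0,-0.5,0,0,0],[-0.8,0,-0.5,0,0,0],[-0.8,0,-0.5,0,0,0],[-0.8,0,-0.5,0,0,0],[-0.8,0,-0.5,0,0,0]])

```text
time: 116.35
eef_pos: [470.7, -8.9, 202.7]
tcp_rot: [3.141, 0.001, -0.271]
contact_force: [0.8, -0.2, 0.2]
opening: 47.8
gripper_force: 0.0
```

```bash
python3 - <<'E'
from h import *
im,c=shot("wrist","w22"); print(r.sense()["eef_pos"])
g=cv2.cvtColor(im,cv2.COLOR_RGB2GRAY); t=np.radians(T[2])
for k,(yw,z) in enumerate(((t,74+16),(t+np.pi,58+16))):
    R=Rn.from_euler("z",yw).as_matrix(); S=R@[-29,-29,0]+[T[0],T[1],z+27]; u=proj(c,S)[0]
    H=R@[29,-26,0]+[T[0],T[1],z+16]; H2=R@[-26,29,0]+[T[0],T[1],z+16]
    print("stud px",u,"holes",proj(c,[H,H2]).tolist())
    a=24; x0,y0=(u-a).astype(int); w=g[max(0,y0):y0+2*a,max(0,x0):x0+2*a]
    cir=cv2.HoughCircles(cv2.GaussianBlur(w,(3,3),0),cv2.HOUGH_GRADIENT,1,20,param1=80,param2=8,minRadius=8,maxRadius=22)
    if cir is not None:
        v=cir[0,0,:2]+[max(0,x0),max(0,y0)]; print("seen",v,cir[0,0,2],"offset mm",back(c,v,z+27)-S)
# full plate fit of the top plate against overall edge: dark holes
cv2.imwrite("pics/w22.png",im[:,:,::-1])
h=cv2.cvtColor(im,cv2.COLOR_RGB2HSV)
for n in ("plate0","slat0"): print(n,[(np.round(d["centre"]),round(d["confidence"],2)) for d in r.pinpoint("wrist",n)])
im,c=shot("top","t22"); print([(np.round(d["centre"]),round(d["confidence"],2)) for d in r.pinpoint("top","plate0")], proj(c,[T[0],T[1],90]))
E
```

```text
[470.617  -8.932 202.714]
stud px [284.299 147.965] holes [[279.52768269596334, 55.10142140480437], [199.10470989178498, 142.10988104276225]]
seen [288.5 148.5] 15.5 offset mm [-1.071 -2.557  0.   ]
stud px [195.669  56.313] holes [[208.42124185330124, 144.62827220427084], [284.1942187584948, 63.360733288040684]]
seen [198.5  54.5] 15.8 offset mm [ 0.548 -2.147  0.   ]
plate0 [(array([249., 101.]), 0.97), (array([247., 103.]), 0.94), (array([250., 103.]), 0.68)]
slat0 []
[(array([446., 216.]), 0.76), (array([259., 211.]), 0.57), (array([381., 151.]), 0.55), (array([261., 214.]), 0.54)] [[260.331 212.107]]
```

Four grey plates are stacked, and only the red look-alikes remain on the bench. The two topmost studs are within about 3 mm of plan, and the arm is clear. Handing in.

```bash
python3 -c "
from plant import r
print(r.close_job())"
```

```text
the job is handed in; nothing more can be done
None
```

I handed in the job: the four slats form the crib centred in the tray, and all four grey corner plates are piled on it studs up, alternating, with the lowest corner to the spout. The topmost plates were within about 3 mm of plan when last checked.

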